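# Change the sample in the thermal rig

### The arm

A 6-joint arm with a two-finger parallel gripper is mounted at the origin on the work surface. World frame = base frame: x ahead of the robot, y to its left, z up, the work surface at z = 0. Lengths are in m, angles in degrees, forces in N, time in s.
With the tool pointing down it reaches from about 0.375 to 0.975 m from the base axis. Payload 3.8 kg.
Tool frame: the origin (TCP) lies midway between the tips of the shut fingers; the grasp point (between the pads) lies 19 mm behind it; y points along the fingers, z is the direction in which the jaws open and shut, and the axes are right-handed (so a half turn about y gives the same grasp; the last joint's range is limited). The gripper opens to 88 mm and grips with 3 to 60 N. Pads are 18 mm wide; open, the fingers measure 123 mm over their backs; the gripper's body (75 mm by 187 mm) begins 45 mm behind the grasp point.
Start: joints at [-69.494, 15.12, 91.902, -0, 72.978, -2.114], TCP at [0.26, -0.623, 0.199] pointing down, gripper open.
Joint ranges: [-150.88, 150.88], [-54.13, 125.18], [17.81, 147.31], [-75.09, 255.09], [0, 152.58], [-146.25, 146.25]. Speed limits (degrees/s): [147.25, 147.25, 180, 180, 180, 180].

### API

Orientations are given as a 3x3 rotation matrix whose columns are the frame's x, y, z axes.
In Python, from plant import status, grab_frame, robot gives the robot as it stands. The module is installed in compiled form; this text tells all that it offers.
- The arm moves only by the shell command python3 -m crank 'ROWS'. ROWS is JSON, a list of rows, each a list of 3 entries, a list of its own where there are three numbers: the closure, from 0 (fully open) to 1 (shut), then the shift along the tool's x, y, z in cm, then the turn, a rotation vector about the tool's x, y, z in rad. A call has 1 to 8 rows; each row is the pose to reach, as a shift and turn from the pose commanded when the call began, along the tool's axes at that moment; what a row does not reach only later rows make up. A row lasts 1/12 s, in which the tool goes at most 41.7 mm and 7.16 degrees, less where a joint would pass 70% of its speed; a pose out of reach is approached as far as the arm can. A call with a gripper value outside its range is refused whole. The fingers move at their own pace and stop on an object; the grip force is fixed at half the most. Time passes only in rows, so rows that repeat a pose let the fingers close. It gives the time, the measured TCP pose, the force and the opening at its end, in the units of the state.
- status.get_state(): the state, without advancing time (a new reading comes with each control period).
- grab_frame(name): name is "side" or "top" or "wrist"; returns a dict with "color" (384x512x3 uint8, red, green, blue), "fov_y" (degrees; the focal length in pixels is half the picture's height over the tangent of half this angle, whatever the lens; pixels are square), "cx", "cy" (the principal point, pixels), "R" (3x3) and "t" (3): a world point X has camera coordinates R X + t; the wrist camera has in their place "mount" (4x4, takes a point from camera to tool coordinates, whose origin is the TCP and whose axes are the tool frame's). Camera axes: x right, y down, z forward; pixel columns grow to the right and rows downward; lengths in m; the calibration is good to about 2 mm. A picture is of the moment at which its call begins: read the wrist's pose just before it. There is no depth.
- robot.finish_job(): hands the job in, once; it reports no verdict.
The state is a dict: "time_s": time; "joints": joint angles; "qd": joint speeds; "joint_efforts": joint torques, N m; "tool_pos": TCP position; "tcp_rot": TCP orientation; "ft_force": force on the tool from outside, world axes, zero at the start; "moment": the same for the moment, N m; "grip_width": finger opening in m.
Only numpy, scipy, OpenCV 4.12 (cv2) and the standard library are available. Lean on these libraries where they do the work, as an engineer would, in place of code of your own. Each camera call takes 0.05 s, during which the arm holds its last target.

### The job

The cold thermal rig on the lab bench needs a fresh sample: first clear the brass weight and the finned heat sink off it and stand them side by side on the black rubber mat, then take out the wooden plate they were lying on and lay it flat in the middle of the terracotta tile. Lay the cork plate squarely on the rig's aluminium heater block in its place, put the heat sink back on the middle of the cork plate with its length along the plate's length, and stand the weight knob-up on the middle of the heat sink. Set things down, do not drop them or tip over the weight or heat sink, and leave the pocket thermometer, tape roll and small brass mass where they lie.

Things in the scene. Friction and masses are not known exactly. Their poses are not given: they have to be found in the camera images.
- rig: Thermal test rig, fixed to the bench during the job: grey base plate 140 x 110 x 8 mm, on it a pale foam block 116 x 96 mm with two black tape bands (its top 40 mm above the bench), and in its middle a bare aluminium heater block 80 mm (x) x 40 mm (y) that stands 20 mm out of the foam. Origin: centre of the underside of the base; the flat top of the heater block lies at z = 60 mm straight above it. Two small binding posts stand on the base at its -x end, only 24 mm high.
- weight: Brass laboratory weight, about 0.5 kg: upright cylinder 44 mm in diameter and 36 mm high, then a 14 mm neck, then a round knob 20 mm in diameter from 42 to 56 mm height to lift it by. Origin: centre of its underside, z up. At the start it stands on the middle of the heat sink.
- heat_sink: Aluminium heat sink, about 0.13 kg, 60 mm (x) x 50 mm (y) x 32 mm high with upright fins running along x; the outer fins are flat side faces, 50 mm apart, to grip across y. Things stand level on its fin tips. Origin: centre of its underside, z up. At the start it lies on the middle of the wooden plate.
- tested_plate: Tested sample: brown solid wooden plate 90 mm (x) x 56 mm (y) x 14 mm thick, about 0.06 kg. Origin: centre of its underside. At the start it lies on the rig's heater block, beneath the heat sink, its ends and edges showing; it overhangs the block by 8 mm on each long side and 5 mm at each end.
- fresh_plate: Fresh sample: cork plate 90 mm (x) x 56 mm (y) x 20 mm thick, about 0.03 kg, lying flat on the bench at the start. Origin: centre of its underside.
- mat: Black rubber mat, fixed, 200 mm (x) x 120 mm (y) x 4 mm thick: the side area. Origin: centre of its underside.
- tile: Square terracotta tile, fixed, 120 x 120 mm x 10 mm thick. Origin: centre of its underside.
- thermometer: Bystander: grey pocket thermometer lying on the bench: case 24 mm (x) x 62 mm (y) x 16 mm high reaching from y = -3 to +59 mm, thin steel probe reaching to y = -75 mm. Origin: on its underside.
- tape_roll: Bystander: black tape roll lying flat, 60 mm in diameter, 38 mm hole, 18 mm high. Origin: centre of its underside.
- small_mass: Bystander: small brass mass, 24 mm in diameter, 27 mm high. Origin: centre of its underside.

How it is judged (in metres and radians):
On the way, in this order (a step that is already met when the one before it is completed fails the run):
1. the weight and the heat sink both stand upright and released on the rubber mat itself (each one's centre within the mat's outline) (x of weight in the frame of mat between -0.1 and 0.1 m and y of weight in the frame of mat between -0.06 and 0.06 m and z of weight in the frame of mat between 0.001 and 0.008 m and angle between each of weight, heat_sink's own z axis and vertical below 0.1 rad and contact force between each of weight, heat_sink and the fingers below 0.3 N and x of heat_sink in the frame of mat between -0.1 and 0.1 m and y of heat_sink in the frame of mat between -0.06 and 0.06 m and z of heat_sink in the frame of mat between 0.001 and 0.008 m), for 0.2 s.
2. the wooden plate lies released and flat on the tile, centre within 15 mm of the tile's centre (horizontal distance between tested_plate and tile below 0.015 m and z of tested_plate in the frame of tile between 0.006 and 0.014 m and angle between tested_plate's own z axis and vertical below 0.1 rad and contact force between tested_plate and the fingers below 0.3 N), for 0.2 s.
3. the cork plate lies released on the heater block, centre within 10 mm of the block's, long sides parallel within 0.2 rad (horizontal distance between fresh_plate and rig below 0.01 m and z of fresh_plate in the frame of rig between 0.056 and 0.064 m and angle between fresh_plate's own z axis and vertical below 0.1 rad and angle between the x axis of fresh_plate and the x axis of rig, either way round below 0.2 rad and contact force between fresh_plate and the fingers below 0.3 N), for 0.2 s.
4. the heat sink lies released on the cork plate, centre within 10 mm of the plate's, fins along the rig's length within 0.2 rad (horizontal distance between heat_sink and fresh_plate below 0.01 m and z of heat_sink in the frame of fresh_plate between 0.016 and 0.024 m and angle between heat_sink's own z axis and vertical below 0.1 rad and angle between the x axis of heat_sink and the x axis of rig, either way round below 0.2 rad and contact force between heat_sink and the fingers below 0.3 N), for 0.2 s.
At the end, for the whole second after the job is handed in: Wooden plate flat on the tile, within 15 mm of its centre; cork plate on the heater block, heat sink on the cork plate, weight upright on the heat sink, each within 10 mm of centre; cork plate and heat sink along the rig within 0.2 rad; heights within 4 mm, tilt under 0.1 rad, released, at rest (all of step 2 and all of step 3 and all of step 4 and horizontal distance between weight and heat_sink below 0.01 m and z of weight in the frame of heat_sink between 0.028 and 0.036 m and angle between weight's own z axis and vertical below 0.1 rad and linear speed of each of weight, heat_sink, tested_plate, fresh_plate below 0.02 m/s and angular speed of each of weight, heat_sink, tested_plate, fresh_plate below 0.2 rad/s and contact force between weight and the fingers below 0.3 N); the robot touches nothing.
It fails at once if the pocket thermometer is pushed more than 20 mm (distance of thermometer from where it was at the start of the episode above 0.02 m).
It fails at once if the tape roll is pushed more than 20 mm (distance of tape_roll from where it was at the start of the episode above 0.02 m).
It fails at once if the small brass mass is pushed more than 20 mm (distance of small_mass from where it was at the start of the episode above 0.02 m).
It fails at once if the weight or the heat sink is tipped over (more than 0.7 rad) (angle between any of weight, heat_sink's own z axis and vertical above 0.7 rad).
It fails at once if the weight, the heat sink or a plate is dropped or flung (moves faster than 0.5 m/s with no finger on it) ((linear speed of weight above 0.5 m/s and contact force between weight and the fingers below 0.3 N) or (linear speed of heat_sink above 0.5 m/s and contact force between heat_sink and the fingers below 0.3 N) or (linear speed of tested_plate above 0.5 m/s and contact force between tested_plate and the fingers below 0.3 N) or (linear speed of fresh_plate above 0.5 m/s and contact force between fresh_plate and the fingers below 0.3 N)).
It also fails if it takes over 141 s, if anything falls off the work surface, if the arm or the gripper's body presses on something with over 40 N, if the wrist force passes 120 N, or if a joint passes its speed limit or range.

## Working session

There is one attempt and no reset: what is moved stays moved. The work goes in short steps, Python scripts to look and compute and a shell command to move; the robot and the scene stay as the last step left them, time stands still between calls to the robot, and variables do not carry over. Pictures are saved under pics/ and viewed, and the job is handed in when it is done.

```bash
mkdir -p pics; cat > h.py <<'E'
import numpy as np, cv2
from plant import status, grab_frame, robot
def save(name, fn):
    s=status.get_state(); f=grab_frame(name)
    cv2.imwrite('pics/'+fn+'.png', f['color'][:,:,::-1])
    return s,f
def cam(f,s=None):
    """returns R,t world->cam, focal"""
    fl=f['color'].shape[0]/2/np.tan(np.radians(f['fov_y'])/2)
    if 'R' in f: return np.array(f['R']),np.array(f['t']),fl
    M=np.array(f['mount']); T=np.eye(4); T[:3,:3]=s['tcp_rot']; T[:3,3]=s['tool_pos']
    W=np.linalg.inv(T@M); return W[:3,:3],W[:3,3],fl
def ray(f,px,z,s=None):
    R,t,fl=cam(f,s); c=-R.T@t
    d=R.T@np.array([(px[0]-f['cx'])/fl,(px[1]-f['cy'])/fl,1.])
    return c+d*(z-c[2])/d[2]
def proj(f,X,s=None):
    R,t,fl=cam(f,s); p=R@np.array(X)+t
    return np.array([f['cx']+fl*p[0]/p[2], f['cy']+fl*p[1]/p[2]])
E
python3 - <<'E'
from h import *
s,f=save('top','top0'); print(s); print({k:v for k,v in f.items() if k!='color'})
s,f=save('side','side0'); print({k:v for k,v in f.items() if k!='color'})
s,f=save('wrist','wrist0'); print({k:v for k,v in f.items() if k!='color'})
E
```

```text
{'time_s': 0.0, 'joints': array([-6.94938208e+01,  1.51684429e+01,  9.19788706e+01, -6.31326450e-04,
        7.29794800e+01, -2.11528765e+00]), 'qd': array([ 0.07493257,  0.00391237,  0.02583091, -0.04244625,  0.02782768,
        0.03571486]), 'joint_efforts': array([-1.23246271e-03, -5.02109599e+01, -3.56879032e+01,  7.26228347e-02,
        2.92864133e-02, -1.70176468e-04]), 'tool_pos': array([ 0.25933767, -0.62233333,  0.19751901]), 'tcp_rot': array([[-9.23064952e-01, -7.85087979e-04,  3.84643313e-01],
       [-3.84644107e-01,  2.06904636e-03, -9.23062636e-01],
       [-7.11594666e-05, -9.99997551e-01, -2.21184364e-03]]), 'ft_force': array([ 0.44750488, -0.21704583,  0.5768211 ]), 'moment': array([ 0.04719042,  0.02387106, -0.01169859]), 'grip_width': 0.0883339329329606}
{'fov_y': 46.43012794319217, 'cx': 255.74947017462247, 'cy': 190.42113995334836, 'R': array([[-2.18703165e-04, -9.99892575e-01, -1.46557242e-02],
       [-9.85453878e-01,  2.70613590e-03, -1.69921547e-01],
       [ 1.69942953e-01,  1.44053778e-02, -9.85348607e-01]]), 't': array([0.018111  , 0.48095605, 1.06371507])}
{'fov_y': 50.7865083667614, 'cx': 248.64815403913934, 'cy': 191.92628571142603, 'R': array([[-0.99801246, -0.05864626, -0.02305953],
       [-0.01527198,  0.58010877, -0.81439584],
       [ 0.06113831, -0.81242503, -0.57985142]]), 't': array([0.48690852, 0.07586735, 1.16606083])}
{'fov_y': 61.315871993920005, 'cx': 257.1829871919648, 'cy': 192.13236313133564, 'mount': array([[-1.37001052e-04,  9.62714324e-01,  2.70520075e-01,
        -6.82635555e-02],
       [ 1.52103363e-03, -2.70519564e-01,  9.62713276e-01,
        -1.86603146e-01],
       [ 9.99998834e-01,  5.43362862e-04, -1.42725940e-03,
         5.03349070e-05],
       [ 0.00000000e+00,  0.00000000e+00,  0.00000000e+00,
         1.00000000e+00]])}
```

View pics/top0.png

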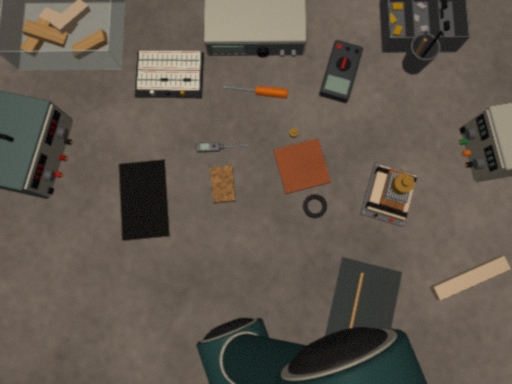

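View pics/side0.png

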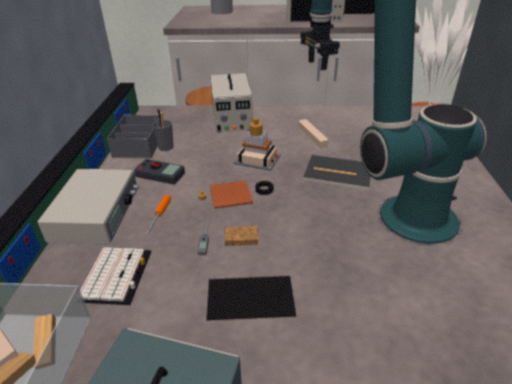

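View pics/wrist0.png

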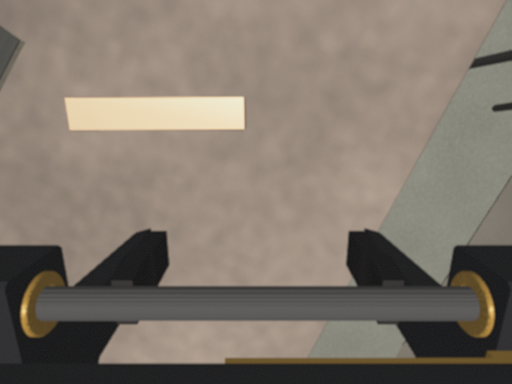

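The top view shows the rig (390,193), tile (302,166), cork plate (222,184), mat (145,200), thermometer (210,147), tape roll (315,206) and small mass (294,132). I'll enlarge these areas.

```bash
python3 - <<'E'
from h import *
im=cv2.imread('pics/top0.png')
def crop(n,x0,y0,w,h,k): cv2.imwrite(f'pics/{n}.png',cv2.resize(im[y0:y0+h,x0:x0+w],None,fx=k,fy=k,interpolation=cv2.INTER_CUBIC))
crop('c_rig',350,155,75,75,8)
crop('c_mid',105,115,240,140,3.3)
im=cv2.imread('pics/side0.png'); crop('c_rigs',225,110,70,65,9)
s,f=None,grab_frame('top')
for n,px in dict(rig=(390,193),tile=(302,166),cork=(222,184),mat=(145,200),th=(210,147),tape=(315,206),mass=(294,132)).items(): print(n,ray(f,px,0.01))
E
```

```text
rig [ 0.47883935 -0.32124943  0.01      ]
tile [ 0.54948617 -0.10054976  0.01      ]
cork [0.50322295 0.10388023 0.01      ]
mat [0.46246857 0.2991365  0.01      ]
th [0.60067868 0.13618607 0.01      ]
tape [ 0.44614173 -0.13142191  0.01      ]
mass [ 0.63992179 -0.08142741  0.01      ]
```

View pics/c_rig.png

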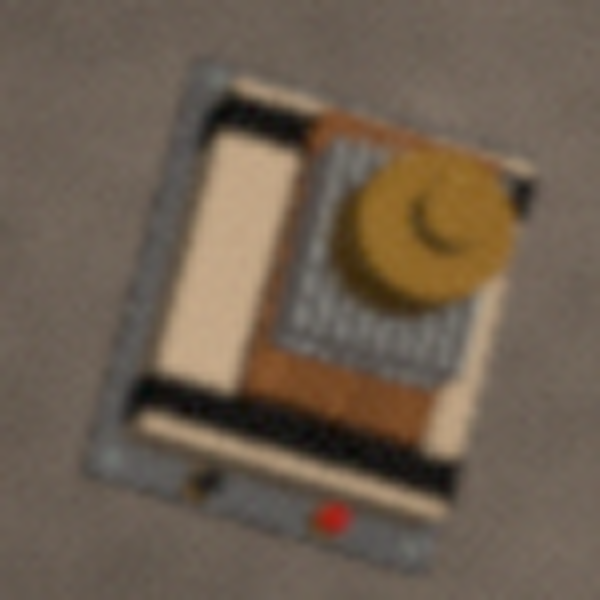

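View pics/c_mid.png

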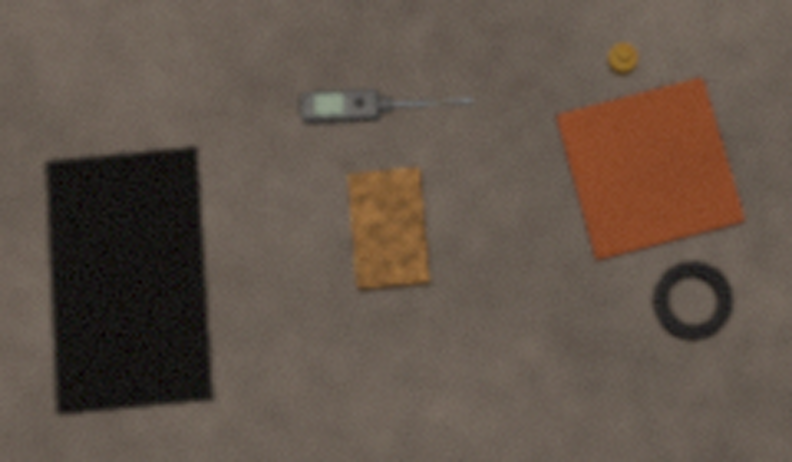

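View pics/c_rigs.png

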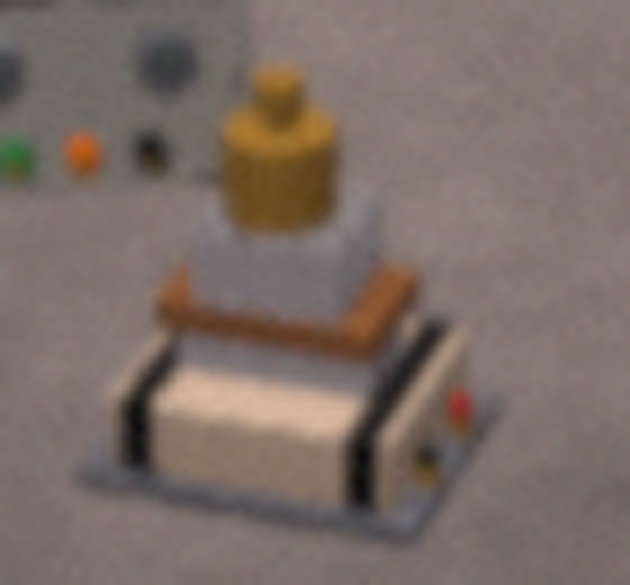

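```bash
cat > w.py <<'E'
from h import *
f=grab_frame('top')
def quad(n,pts,z,off,k):
    P=np.array([ray(f,(off[0]+(p[0]+.5)/k-.5,off[1]+(p[1]+.5)/k-.5),z)[:2] for p in pts])
    print(n,'c',P.mean(0).round(4) if len(P)==4 else ((P[0]+P[2])/2).round(4))
    for i in range(len(P)-1):
        d=P[i+1]-P[i]; print('   edge',np.linalg.norm(d).round(4),np.degrees(np.arctan2(d[1],d[0])).round(1))
o=(105,115)
quad('cork',[(348,174),(418,167),(430,284),(358,290)],.02,o,3.3)
quad('mat',[(47,161),(195,148),(212,400),(58,412)],.004,o,3.3)
quad('tile',[(556,116),(703,78),(744,220),(597,260)],.01,o,3.3)
r=(350,155)
quad('rigbase',[(205,57),(92,470),(430,570)],.008,r,8)
quad('foam',[(232,78),(135,425),(445,520),(540,165)],.04,r,8)
quad('hs',[(345,130),(275,345),(462,388)],.106,r,8)
for n,p,z in (('body',(436,226),.142),('knob',(458,212),.162)): print(n,ray(f,(350+p[0]/8,155+p[1]/8),z))
for n,p,z in (('tape',(693,300),.018),('mass',(623,56),.027),('thA',(300,106),.016),('thB',(379,104),.016),('thP',(472,101),.005)): print(n,ray(f,(105+p[0]/3.3,115+p[1]/3.3),z))
E
python3 w.py
```

```text
cork c [0.5017 0.102 ]
   edge 0.0542 -84.4
   edge 0.0917 -173.8
   edge 0.0549 94.7
mat c [0.4659 0.3049]
   edge 0.1167 -85.1
   edge 0.1984 -174.3
   edge 0.1178 94.4
tile c [ 0.5508 -0.0996]
   edge 0.1192 -75.3
   edge 0.117 -165.7
   edge 0.1176 105.2
rigbase c [ 0.4783 -0.3194]
   edge 0.1393 162.7
   edge 0.1086 -106.9
foam c [ 0.4776 -0.3172]
   edge 0.114 162.3
   edge 0.0972 -107.6
   edge 0.1156 -17.9
hs c [ 0.4773 -0.3173]
   edge 0.0675 159.7
   edge 0.0544 -103.4
body [ 0.47896734 -0.31661493  0.142     ]
knob [ 0.47909087 -0.31639377  0.162     ]
tape [ 0.44527873 -0.13047789  0.018     ]
mass [ 0.63474246 -0.07962888  0.027     ]
thA [0.59886346 0.17178776 0.016     ]
thB [0.60021143 0.1101101  0.016     ]
thP [0.60536764 0.03795056 0.005     ]
```

```bash
cat > go.py <<'E'
import sys
from h import *
from scipy.spatial.transform import Rotation as Ro
def go(x,y,z,psi,quiet=False):
    s=status.get_state(); R=np.array(s['tcp_rot']); p=np.array(s['tool_pos'])
    a=np.radians(psi); Z=np.array([np.cos(a),np.sin(a),0]); Y=np.array([0,0,-1.]); X=np.cross(Y,Z)
    Rt=np.c_[X,Y,Z]
    sh=R.T@(np.array([x,y,z])-p)*100; rv=Ro.from_matrix(R.T@Rt).as_rotvec()
    print('t',round(s['time_s'],2),'pos',p.round(4),'psi',round(np.degrees(np.arctan2(R[1,2],R[0,2])),2),'w',round(s['grip_width'],4),'F',s['ft_force'].round(1),'j6',s['joints'][5].round(1))
    print('shift cm',sh.round(2).tolist(),'turn',rv.round(3).tolist(),'minrows',round(max(np.linalg.norm(sh)/4.17,np.degrees(np.linalg.norm(rv))/7.16),1))
if __name__=='__main__': go(*map(float,sys.argv[1:5]))
E
python3 go.py 0.478 -0.317 0.33 -107.3
```

```text
t 0.25 pos [ 0.2595 -0.6227  0.1981] psi -67.37 w 0.0882 F [ 0.8 -0.9  0.1] j6 -2.1
shift cm [-31.93, -13.16, -19.83] turn [0.001, 0.697, 0.0] minrows 9.5
```

```bash
python3 -m crank '[[0,[-2,-3,-1],[0,0.08,0]],[0,[-5,-6,-3],[0,0.18,0]],[0,[-8,-8,-5],[0,0.28,0]],[0,[-12,-10,-7.5],[0,0.38,0]],[0,[-15.5,-11.5,-9.5],[0,0.48,0]],[0,[-19,-12.5,-12],[0,0.58,0]],[0,[-22.5,-13.1,-14],[0,0.65,0]],[0,[-26,-13.16,-16],[0,0.697,0]]]'
python3 go.py 0.478 -0.317 0.33 -107.3
```

```text
time_s: 0.92
tool_pos: [0.4299, -0.3865, 0.3316]
tcp_rot: [[-0.953, 0.002, -0.301], [0.301, -0.002, -0.953], [-0.003, -1.0, 0.002]]
ft_force: [0.9, 0.0, 0.0]
grip_width: 0.088
t 0.92 pos [ 0.4299 -0.3865  0.3316] psi -107.54 w 0.088 F [0.9 0.  0. ] j6 63.1
shift cm [-2.49, 0.16, -8.07] turn [-0.002, -0.004, -0.003] minrows 2.0
```

```bash
python3 -m crank '[[0,[-1.2,0,-4],[0,0,0]],[0,[-2.2,0.1,-7],[0,0,0]],[0,[-2.5,0.16,-8.07],[0,0,0]],[0,[-2.5,0.16,-8.07],[0,0,0]]]'
python3 - <<'E'
from h import *
s,f=save('wrist','w1'); print(s['tool_pos'])
E
python3 go.py 0.478 -0.317 0.33 -107.3
```

```text
time_s: 1.25
tool_pos: [0.4778, -0.3157, 0.3277]
tcp_rot: [[-0.956, 0.0, -0.294], [0.294, 0.0, -0.956], [0.0, -1.0, -0.0]]
ft_force: [-0.4, -0.4, 0.2]
grip_width: 0.0883
[ 0.4778249  -0.31573056  0.32767792]
t 1.3 pos [ 0.4769 -0.3174  0.3276] psi -107.17 w 0.0884 F [-0.8 -0.5 -0.2] j6 71.1
shift cm [-0.1, -0.24, -0.07] turn [-0.001, 0.002, 0.001] minrows 0.1
```

View pics/w1.png

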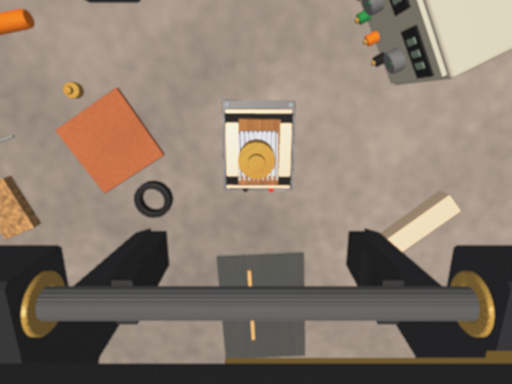

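```bash
python3 - <<'E'
from h import *
im=cv2.imread('pics/w1.png')
cv2.imwrite('pics/w1c.png',cv2.resize(im[90:200,210:310],None,fx=5.4,fy=5.4,interpolation=cv2.INTER_CUBIC))
E
```

```text
(no output)
```

View pics/w1c.png

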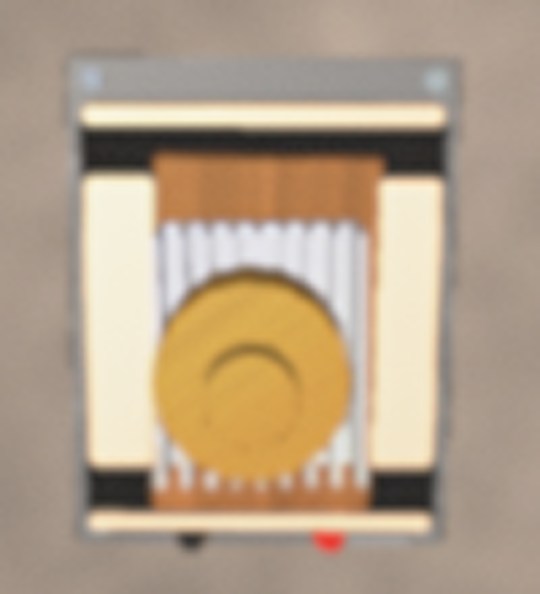

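```bash
cat > wm.py <<'E'
from h import *
import json
def pts(f,s,off,k,L,psi0=None):
    for n,P,z in L:
        W=np.array([ray(f,(off[0]+(p[0]+.5)/k-.5,off[1]+(p[1]+.5)/k-.5),z,s)[:2] for p in P])
        if len(W)==1: print(n,W[0].round(4)); continue
        print(n,'mean',W.mean(0).round(4))
        for i in range(len(W)):
            d=W[(i+1)%len(W)]-W[i]; print('   edge',np.linalg.norm(d).round(4),np.degrees(np.arctan2(d[1],d[0])).round(1))
E
python3 - <<'E'
from wm import *
s=status.get_state(); f=grab_frame('wrist')
print(s['tool_pos'])
pts(f,s,(210,90),5.4,[('foam',[(82,103),(445,103),(432,530),(88,530)],.04),('plate',[(153,155),(380,155),(371,507),(152,507)],.074),
('sink',[(157,222),(368,222),(365,490),(158,490)],.106),('body',[(252,373)],.142),('knob',[(254,392)],.162)])
E
```

```text
[ 0.47687162 -0.31737779  0.32761112]
foam mean [ 0.476  -0.3189]
   edge 0.0953 -107.2
   edge 0.1161 162.7
   edge 0.0965 72.9
   edge 0.1161 -17.9
plate mean [ 0.4776 -0.3199]
   edge 0.0558 -107.2
   edge 0.0892 162.4
   edge 0.0568 72.8
   edge 0.0892 -18.3
sink mean [ 0.4773 -0.3192]
   edge 0.0486 -107.2
   edge 0.0634 163.2
   edge 0.0497 72.8
   edge 0.0635 -17.8
body [ 0.4807 -0.3179]
knob [ 0.4801 -0.3183]
```

```bash
python3 go.py 0.480 -0.3182 0.111 -107.2
```

```text
t 1.35 pos [ 0.4763 -0.3184  0.3276] psi -107.27 w 0.0885 F [-0.   0.4  0.4] j6 71.1
shift cm [-0.36, 21.66, -0.15] turn [-0.001, -0.001, 0.001] minrows 5.2
```

```bash
python3 -m crank '[[0,[-0.3,2,-0.1],[0,0,0]],[0,[-0.3,5.5,-0.1],[0,0,0]],[0,[-0.3,9,-0.1],[0,0,0]],[0,[-0.3,12.5,-0.1],[0,0,0]],[0,[-0.3,16,-0.1],[0,0,0]],[0,[-0.3,19,-0.1],[0,0,0]],[0,[-0.3,21,-0.1],[0,0,0]],[0,[-0.3,21,-0.1],[0,0,0]]]'
python3 go.py 0.480 -0.3182 0.111 -107.2
python3 - <<'E'
from h import *
s,f=save('wrist','w2'); print(s['tool_pos'])
s,f=save('side','s2')
im=cv2.imread('pics/s2.png'); cv2.imwrite('pics/s2c.png',cv2.resize(im[70:175,215:310],None,fx=5.5,fy=5.5,interpolation=cv2.INTER_CUBIC))
E
```

```text
time_s: 2.02
tool_pos: [0.4748, -0.3173, 0.1118]
tcp_rot: [[-0.954, -0.009, -0.3], [0.3, 0.006, -0.954], [0.01, -1.0, -0.003]]
ft_force: [0.4, 0.4, 0.2]
grip_width: 0.088
t 2.02 pos [ 0.4748 -0.3173  0.1118] psi -107.47 w 0.088 F [0.4 0.4 0.2] j6 71.3
shift cm [-0.52, 0.07, -0.07] turn [0.003, -0.005, 0.01] minrows 0.1
[ 0.47479882 -0.31729167  0.11179352]
```

View pics/w2.png

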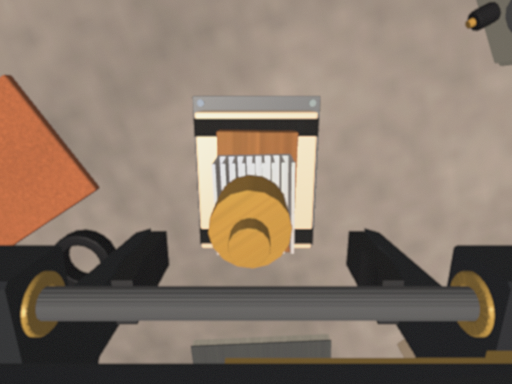

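View pics/s2c.png

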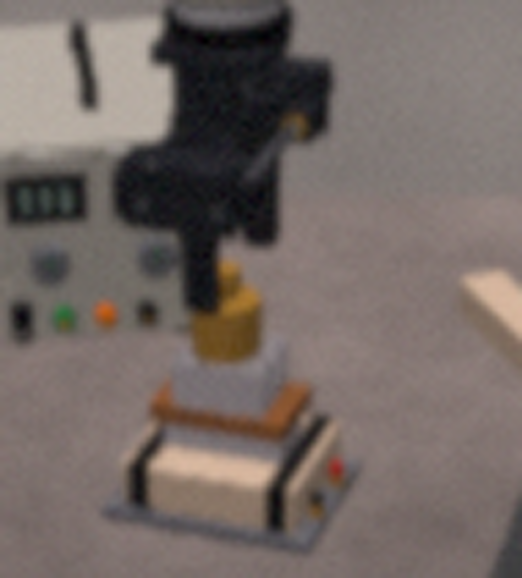

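```bash
python3 - <<'E'
from h import *
s=status.get_state(); f=grab_frame('side'); print(s['tool_pos'],s['joints'])
R=np.array(s['tcp_rot']);p=np.array(s['tool_pos'])
for y in (0,-.019):
  for z in (-.06,-.044,.044,.06):
    q=proj(f,p+R@[0,y,z]); print(y,z,((q-[215,70])*5.5).round())
fw=grab_frame('wrist')
for z in (-.0441,.0441): print(proj(fw,p+R@[0,0,z],s), proj(fw,p+R@[0,-.019,z],s), proj(fw,p+R@[0,-.038,z],s))
print('wt',((proj(f,[.480,-.318,.106])-[215,70])*5.5).round(),((proj(f,[.480,-.318,.142])-[215,70])*5.5).round())
E
```

```text
[ 0.47847247 -0.31915757  0.11725063] [-3.61685557e+01  8.19594300e+00  1.09128610e+02 -2.95358163e-02
  6.27889356e+01  7.12832983e+01]
0 -0.06 [192. 373.]
0 -0.044 [201. 362.]
0 0.044 [249. 301.]
0 0.06 [258. 290.]
-0.019 -0.06 [191. 345.]
-0.019 -0.044 [200. 333.]
-0.019 0.044 [249. 273.]
-0.019 0.06 [257. 263.]
[184.10305149 217.18286509] [176.63051304 229.01226713] [167.46798633 243.51700509]
[328.22550846 217.27143022] [335.39928928 229.11749471] [344.19666071 243.64459442]
wt [224. 347.] [223. 295.]
```

```bash
python3 -m crank '[[0,[0,-4,0],[0,0,0]],[0,[0,-8,0],[0,0,0]],[0.5,[0,-11,0],[0,0,0]],[0.5,[0,-11,0],[0,0,0]],[0.5,[0,-11,0],[0,0,0]],[0.5,[0,-11,0],[0,0,0]],[0.5,[0,-11,0],[0,0,0]],[0.5,[0,-11,0],[0,0,0]]]'
cat > fin.py <<'E'
import sys
from h import *
n=sys.argv[1]
s=status.get_state(); f=grab_frame('side'); R=np.array(s['tcp_rot']);p=np.array(s['tool_pos'])
print(p,s['grip_width'])
fw=grab_frame('wrist'); cv2.imwrite(f'pics/{n}w.png',fw['color'][:,:,::-1])
c=proj(f,p); x0,y0=int(c[0]-50),int(c[1]-70)
im=cv2.resize(f['color'][y0:y0+100,x0:x0+100,::-1],None,fx=6,fy=6,interpolation=cv2.INTER_CUBIC)
h=s['grip_width']/2
for y,col in ((0,(0,0,255)),(-.019,(0,255,0)),(-.038,(255,0,0))):
  for z in (-h,h):
    q=(proj(f,p+R@[0,y,z])-[x0,y0]+.5)*6; cv2.circle(im,tuple(int(v) for v in q),3,col,-1)
cv2.imwrite(f'pics/{n}s.png',im)
E
python3 fin.py f1
```

```text
time_s: 2.88
tool_pos: [0.479, -0.3173, 0.2263]
tcp_rot: [[-0.955, -0.002, -0.298], [0.298, 0.002, -0.955], [0.003, -1.0, -0.001]]
ft_force: [-0.8, -0.2, -0.3]
grip_width: 0.0501
[ 0.47895629 -0.31733205  0.2262587 ] 0.05009020055315335
```

View pics/f1s.png

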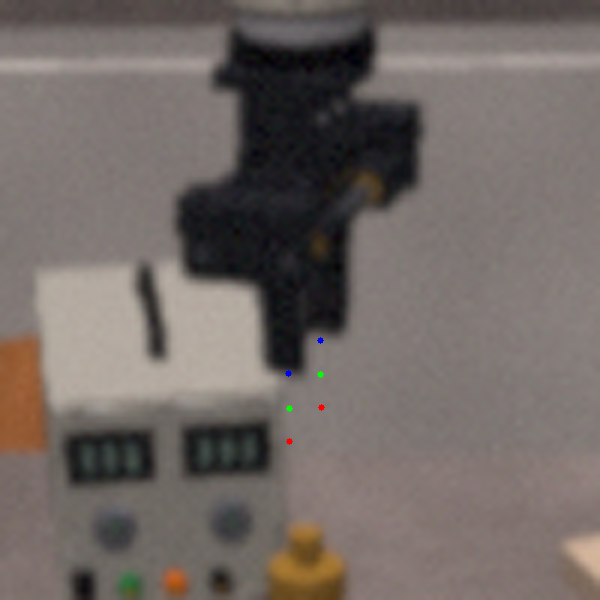

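View pics/f1w.png

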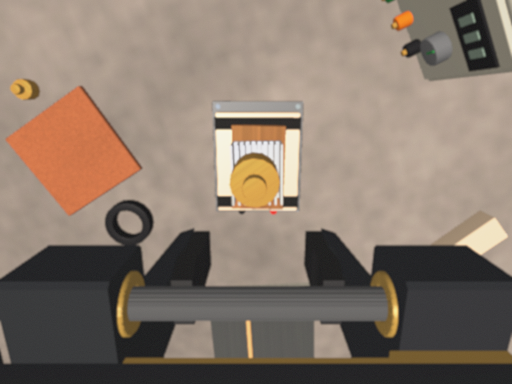

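The side crop shows the fingertips at about the blue dots. That is about 38 mm behind the reported TCP, and the wrist view agrees, so the tips don't sit where the text says. I'll pick a grip height that works either way: at TCP z≈0.110 the fingers hold the knob if the pictures are right, or the body if the text is. The closed width will tell me which.

```bash
python3 go.py 0.480 -0.3182 0.110 -107.2; python3 -m crank '[[0.2,[0,-0.5,0],[0,0,0]],[0.2,[0,2,0],[0,0,0]],[0.2,[-0.1,5,0],[0,0,0]],[0.2,[-0.1,8,0],[0,0,0]],[0.2,[-0.1,10.5,0],[0,0,0]],[0.2,[-0.1,11.6,0],[0,0,0]],[0.2,[-0.1,11.6,0],[0,0,0]],[0.2,[-0.1,11.6,0],[0,0,0]]]'; python3 go.py 0.480 -0.3182 0.110 -107.2
python3 fin.py f2
```

```text
t 2.98 pos [ 0.4791 -0.3174  0.2263] psi -107.32 w 0.0444 F [ 0.1 -0.   0. ] j6 71.3
shift cm [-0.14, 11.63, 0.06] turn [0.001, -0.002, 0.003] minrows 2.8
time_s: 3.65
tool_pos: [0.4808, -0.3182, 0.1119]
tcp_rot: [[-0.955, -0.001, -0.298], [0.298, 0.0, -0.955], [0.001, -1.0, -0.0]]
ft_force: [0.2, -0.7, 0.3]
grip_width: 0.0707
t 3.65 pos [ 0.4808 -0.3182  0.1119] psi -107.31 w 0.0707 F [ 0.2 -0.7  0.3] j6 71.3
shift cm [0.08, 0.19, 0.02] turn [0.0, -0.002, 0.001] minrows 0.0
[ 0.4808095  -0.31820596  0.11186943] 0.07069466241809691
```

View pics/f2s.png

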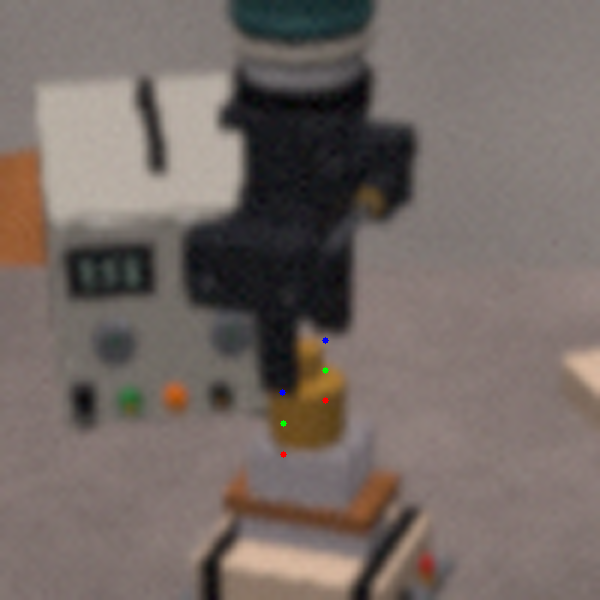

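View pics/f2w.png

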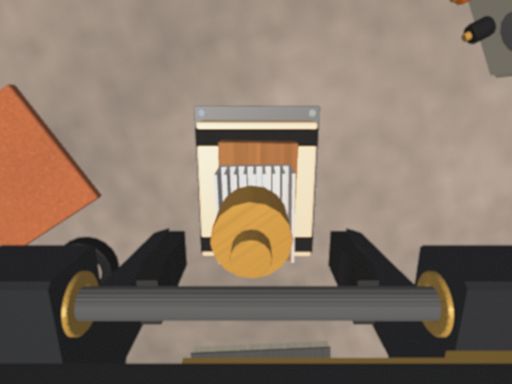

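```bash
python3 -m crank '[[0.3,[0,0.1,-0.12],[0,0,0]],[0.4,[0,0.2,-0.25],[0,0,0]],[0.55,[0,0.2,-0.25],[0,0,0]],[0.6,[0,0.2,-0.25],[0,0,0]],[0.7,[0,0.2,-0.25],[0,0,0]],[0.9,[0,0.2,-0.25],[0,0,0]],[1,[0,0.2,-0.25],[0,0,0]],[1,[0,0.2,-0.25],[0,0,0]]]'; python3 go.py 0.480 -0.3182 0.110 -107.2
python3 fin.py f3
```

```text
time_s: 4.42
tool_pos: [0.4815, -0.3158, 0.1098]
tcp_rot: [[-0.955, -0.0, -0.298], [0.298, 0.0, -0.955], [0.0, -1.0, -0.0]]
ft_force: [0.8, 0.5, 1.0]
grip_width: 0.0193
t 4.42 pos [ 0.4815 -0.3158  0.1098] psi -107.32 w 0.0193 F [0.8 0.5 1. ] j6 71.6
shift cm [0.07, -0.02, 0.27] turn [0.0, -0.002, 0.0] minrows 0.1
[ 0.48149971 -0.31579366  0.1097882 ] 0.019265044932735714
```

View pics/f3w.png

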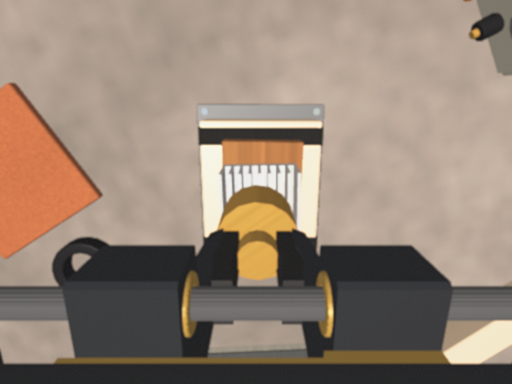

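Width 19.3 mm means the fingers hold the knob, so the real tips lie about 37 mm behind the reported TCP. Now I'll lift.

```bash
python3 -m crank '[[1,[0,0,0],[0,0,0]],[1,[0,0,0],[0,0,0]],[1,[0,-0.5,0],[0,0,0]],[1,[0,-1.5,0],[0,0,0]],[1,[0,-3,0],[0,0,0]],[1,[0,-5,0],[0,0,0]],[1,[0,-7,0],[0,0,0]],[1,[0,-9,0],[0,0,0]]]'; python3 go.py 0.516 0.295 0.20 -84.7
python3 fin.py f4
```

```text
time_s: 5.18
tool_pos: [0.4808, -0.3156, 0.2003]
tcp_rot: [[-0.955, -0.002, -0.298], [0.298, 0.001, -0.955], [0.002, -1.0, -0.0]]
ft_force: [1.2, -1.2, -4.8]
grip_width: 0.0177
t 5.18 pos [ 0.4808 -0.3156  0.2003] psi -107.32 w 0.0177 F [ 1.2 -1.2 -4.8] j6 71.6
shift cm [14.81, 0.07, -59.34] turn [0.0, -0.395, 0.002] minrows 14.7
[ 0.48080488 -0.31556129  0.20031563] 0.017747213211349592
```

View pics/f4s.png

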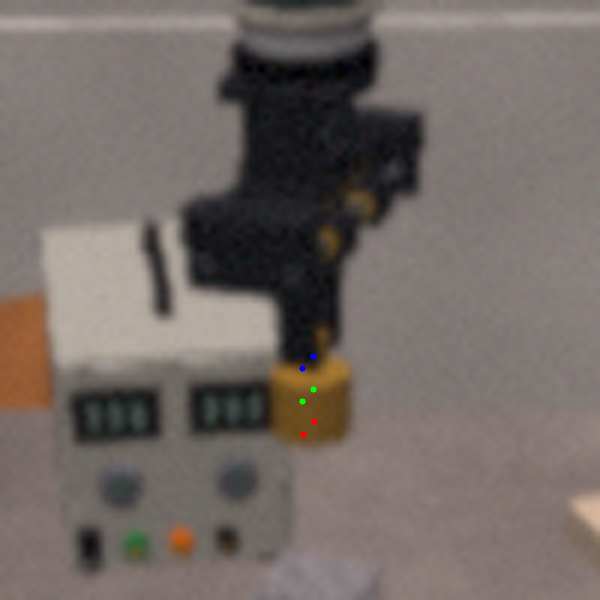

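View pics/f4w.png

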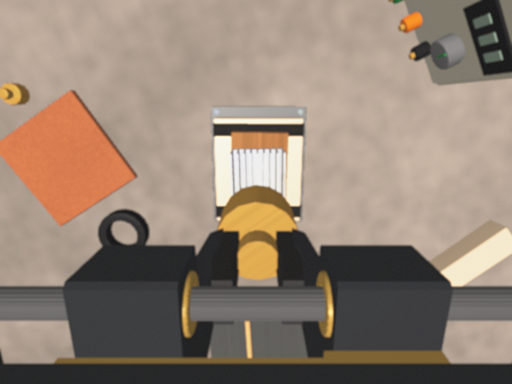

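```bash
python3 -m crank '[[1,[0.3,0,-1],[0,0,0]],[1,[0.8,0,-3],[0,-0.02,0]],[1,[1.5,0,-6],[0,-0.05,0]],[1,[2.4,0,-9.5],[0,-0.08,0]],[1,[3.3,0,-13],[0,-0.11,0]],[1,[4.1,0,-16.5],[0,-0.14,0]],[1,[5,0,-20],[0,-0.17,0]],[1,[5.9,0,-23.5],[0,-0.2,0]]]'; python3 go.py 0.516 0.295 0.20 -84.7
```

```text
time_s: 5.95
tool_pos: [0.493, -0.0715, 0.1974]
tcp_rot: [[-0.995, -0.004, -0.101], [0.101, 0.001, -0.995], [0.004, -1.0, -0.001]]
ft_force: [0.5, -0.4, -5.2]
grip_width: 0.0177
t 5.95 pos [ 0.493  -0.0715  0.1974] psi -95.79 w 0.0177 F [ 0.5 -0.4 -5.2] j6 84.7
shift cm [1.42, -0.23, -36.69] turn [0.001, -0.194, 0.004] minrows 8.8
```

```bash
python3 -m crank '[[1,[0.2,0,-3.5],[0,-0.03,0]],[1,[0.4,0,-7.5],[0,-0.06,0]],[1,[0.6,0,-11.5],[0,-0.09,0]],[1,[0.7,0,-15.5],[0,-0.12,0]],[1,[0.9,0,-19.5],[0,-0.15,0]],[1,[1.1,0,-23.5],[0,-0.18,0]],[1,[1.2,0,-27],[0,-0.19,0]],[1,[1.3,0,-30],[0,-0.194,0]]]'; python3 go.py 0.516 0.295 0.06 -84.7
```

```text
time_s: 6.62
tool_pos: [0.5104, 0.2283, 0.1973]
tcp_rot: [[-0.996, -0.004, 0.094], [-0.094, -0.001, -0.996], [0.004, -1.0, 0.0]]
ft_force: [1.4, -0.3, -5.0]
grip_width: 0.0175
t 6.62 pos [0.5104 0.2283 0.1973] psi -84.63 w 0.0175 F [ 1.4 -0.3 -5. ] j6 106.1
shift cm [-1.23, 13.72, -6.59] turn [-0.0, 0.001, 0.004] minrows 3.7
```

```bash
python3 -m crank '[[1,[-0.5,0,-3],[0,0,0]],[1,[-0.9,1,-5],[0,0,0]],[1,[-1.2,3,-6.3],[0,0,0]],[1,[-1.2,6,-6.6],[0,0,0]],[1,[-1.2,9,-6.6],[0,0,0]],[1,[-1.2,11.5,-6.6],[0,0,0]],[1,[-1.2,13.5,-6.6],[0,0,0]],[1,[-1.2,13.7,-6.6],[0,0,0]]]'; python3 go.py 0.516 0.295 0.008 -84.7; python3 fin.py f5; python3 -c "
from h import *
save('top','t5')"
```

```text
time_s: 7.28
tool_pos: [0.5123, 0.2901, 0.0553]
tcp_rot: [[-0.996, -0.012, 0.092], [-0.092, -0.006, -0.996], [0.013, -1.0, 0.005]]
ft_force: [-1.6, -1.1, -6.1]
grip_width: 0.0179
t 7.28 pos [0.5123 0.2901 0.0553] psi -84.72 w 0.0179 F [-1.6 -1.1 -6.1] j6 111.8
shift cm [-0.47, 4.72, -0.48] turn [-0.005, -0.0, 0.013] minrows 1.1
[0.5122979  0.29009871 0.05529985] 0.017913358638428634
```

View pics/f5s.png

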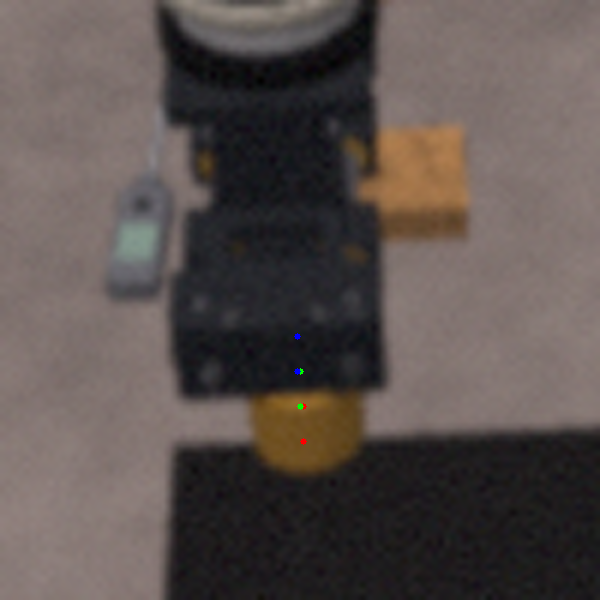

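View pics/t5.png

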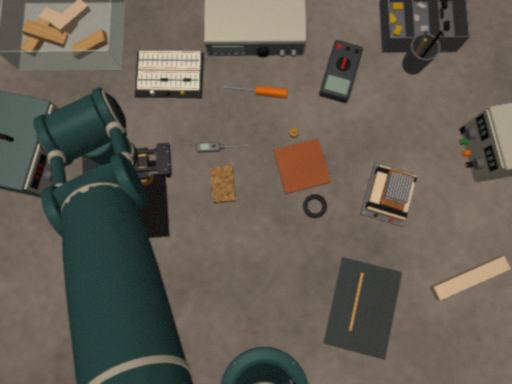

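```bash
python3 -m crank '[[1,[0,1,0],[0,0,0]],[1,[0,2,0],[0,0,0]],[1,[0,3,0],[0,0,0]],[1,[0,3.6,0],[0,0,0]],[1,[0,3.9,0],[0,0,0]],[1,[0,4.1,0],[0,0,0]],[1,[0,4.1,0],[0,0,0]],[1,[0,4.1,0],[0,0,0]]]'; python3 go.py 0.516 0.295 0.008 -84.7; python3 fin.py f6
```

```text
time_s: 8.1
tool_pos: [0.519, 0.2928, 0.022]
tcp_rot: [[-0.996, 0.0, 0.092], [-0.092, 0.0, -0.996], [-0.0, -1.0, -0.0]]
ft_force: [0.9, -0.4, -4.3]
grip_width: 0.0179
t 8.1 pos [0.519  0.2928 0.022 ] psi -84.74 w 0.0179 F [ 0.9 -0.4 -4.3] j6 111.8
shift cm [0.27, 1.4, -0.25] turn [0.0, -0.001, -0.0] minrows 0.3
[0.51896227 0.29276941 0.02195946] 0.01794337605635098
```

View pics/f6s.png

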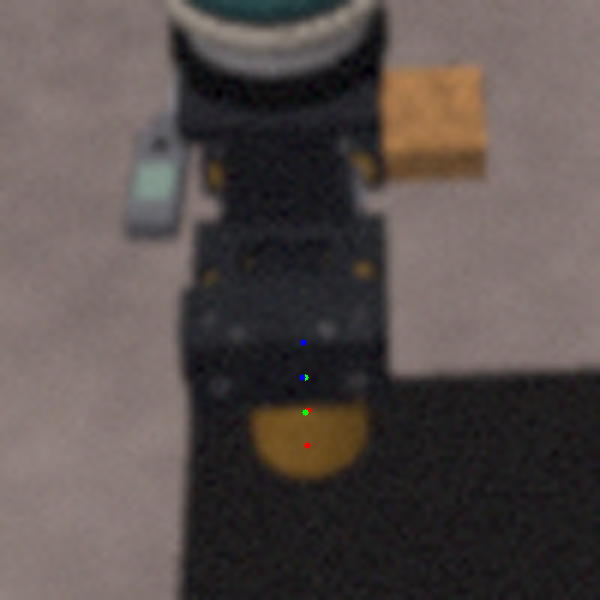

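```bash
python3 -m crank '[[1,[0,0.5,0],[0,0,0]],[1,[0,0.9,0],[0,0,0]],[1,[0,1.1,0],[0,0,0]],[1,[0,1.2,0],[0,0,0]],[1,[0,1.2,0],[0,0,0]],[1,[0,1.2,0],[0,0,0]]]'; python3 go.py 0.516 0.295 0.008 -84.7;python3 -m crank '[[1,[0,0.1,0],[0,0,0]],[1,[0,0.2,0],[0,0,0]],[1,[0,0.3,0],[0,0,0]],[1,[0,0.3,0],[0,0,0]]]'; python3 go.py 0.516 0.295 0.008 -84.7
```

```text
time_s: 8.7
tool_pos: [0.5186, 0.2926, 0.0096]
tcp_rot: [[-0.996, -0.0, 0.092], [-0.092, -0.0, -0.996], [0.0, -1.0, 0.0]]
ft_force: [0.0, -0.8, -4.6]
grip_width: 0.0176
t 8.7 pos [0.5186 0.2926 0.0096] psi -84.74 w 0.0176 F [ 0.  -0.8 -4.6] j6 111.8
shift cm [0.24, 0.16, -0.26] turn [-0.0, -0.001, 0.0] minrows 0.1
time_s: 9.03
tool_pos: [0.5191, 0.2929, 0.0078]
tcp_rot: [[-0.996, 0.001, 0.092], [-0.092, 0.0, -0.996], [-0.001, -1.0, -0.0]]
ft_force: [-1.6, -1.1, 1.6]
grip_width: 0.0177
t 9.03 pos [0.5191 0.2929 0.0078] psi -84.74 w 0.0177 F [-1.6 -1.1  1.6] j6 111.8
shift cm [0.29, -0.02, -0.24] turn [0.0, -0.001, -0.001] minrows 0.1
```

```bash
python3 -m crank '[[0.9,[0,0,0],[0,0,0]],[0.6,[0,0,0],[0,0,0]],[0.5,[0,0,0],[0,0,0]],[0.4,[0,-0.3,0],[0,0,0]],[0.3,[0,-1.5,0],[0,0,0]],[0,[0,-4,0],[0,0,0]],[0,[0,-8,0],[0,0,0]],[0,[0,-12,0],[0,0,0]]]'; python3 fin.py f7;  python3 go.py 0.478 -0.3195 0.22 -107.3
```

```text
time_s: 9.7
tool_pos: [0.5176, 0.2921, 0.1275]
tcp_rot: [[-0.996, -0.002, 0.092], [-0.092, -0.001, -0.996], [0.003, -1.0, 0.001]]
ft_force: [-0.7, 0.5, -0.2]
grip_width: 0.0624
[0.51763779 0.29210572 0.12754717] 0.06241903758709404
t 9.8 pos [0.5246 0.2957 0.1366] psi -84.73 w 0.0702 F [ 1.2  0.3 -0.2] j6 111.8
shift cm [10.16, -8.85, 60.78] turn [0.009, 0.394, -0.014] minrows 14.9
```

View pics/f7w.png

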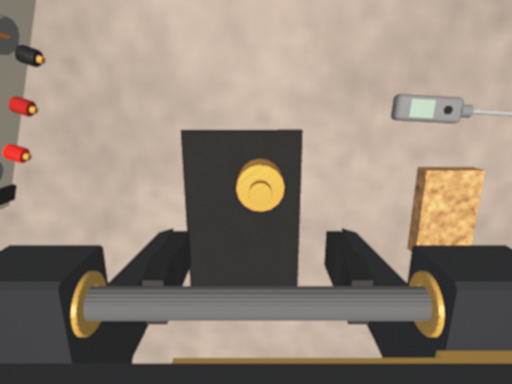

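View pics/f7s.png

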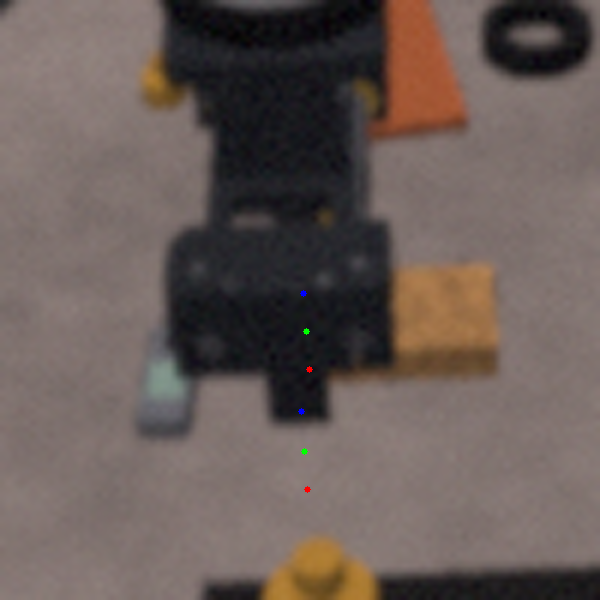

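```bash
python3 -m crank '[[0,[0.3,-2,1],[0,0.03,0]],[0,[0.8,-4,4],[0,0.06,0]],[0,[1.4,-6,8],[0,0.09,0]],[0,[2,-7.5,12],[0,0.12,0]],[0,[2.7,-8.5,16],[0,0.15,0]],[0,[3.4,-8.8,20],[0,0.18,0]],[0,[4,-8.8,24],[0,0.21,0]],[0,[4.7,-8.8,28],[0,0.24,0]]]' >/dev/null;  python3 go.py 0.4773 -0.3192 0.22 -107.3
```

```text
t 10.47 pos [0.4979 0.0095 0.2162] psi -98.54 w 0.0885 F [ 1.4 -0.8  0.6] j6 96.8
shift cm [-2.85, -0.38, 32.81] turn [0.001, 0.153, -0.003] minrows 7.9
```

```bash
python3 -m crank '[[0,[-0.3,0,4],[0,0.03,0]],[0,[-0.7,0,8],[0,0.06,0]],[0,[-1.1,0,12],[0,0.09,0]],[0,[-1.4,0,16],[0,0.12,0]],[0,[-1.8,0,20],[0,0.14,0]],[0,[-2.2,0,24],[0,0.153,0]],[0,[-2.5,0,28],[0,0.153,0]],[0,[-2.8,0,31],[0,0.153,0]]]' >/dev/null;  python3 go.py 0.4773 -0.3192 0.12 -107.3
```

```text
t 11.13 pos [ 0.479  -0.3026  0.2153] psi -107.34 w 0.0882 F [ 1.2  0.4 -0.3] j6 72.6
shift cm [-0.32, 9.53, 1.62] turn [-0.001, -0.001, -0.001] minrows 2.3
```

```bash
python3 -m crank '[[0,[-0.2,2,0.2],[0,0,0]],[0,[-0.2,5,0.2],[0,0,0]],[0,[-0.2,8,0.2],[0,0,0]],[0,[-0.2,9.5,0.2],[0,0,0]],[0,[-0.2,9.5,0.2],[0,0,0]],[0,[-0.2,9.5,0.2],[0,0,0]]]' >/dev/null;  python3 go.py 0.4773 -0.3192 0.042 -107.3; python3 fin.py f8
```

```text
t 11.63 pos [ 0.4803 -0.3016  0.1192] psi -107.27 w 0.0884 F [0.4 0.7 0.3] j6 72.6
shift cm [-0.25, 7.72, 1.78] turn [0.001, 0.001, 0.002] minrows 1.9
[ 0.48029094 -0.30159049  0.11917725] 0.08835885308519835
```

View pics/f8w.png

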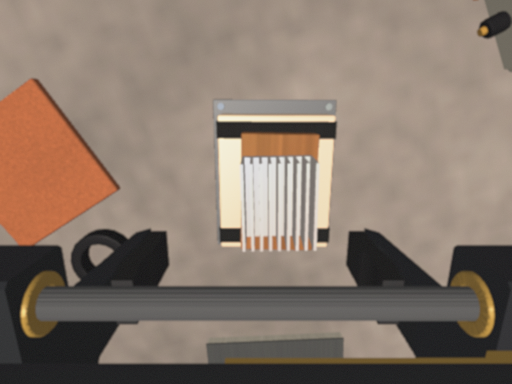

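View pics/f8s.png

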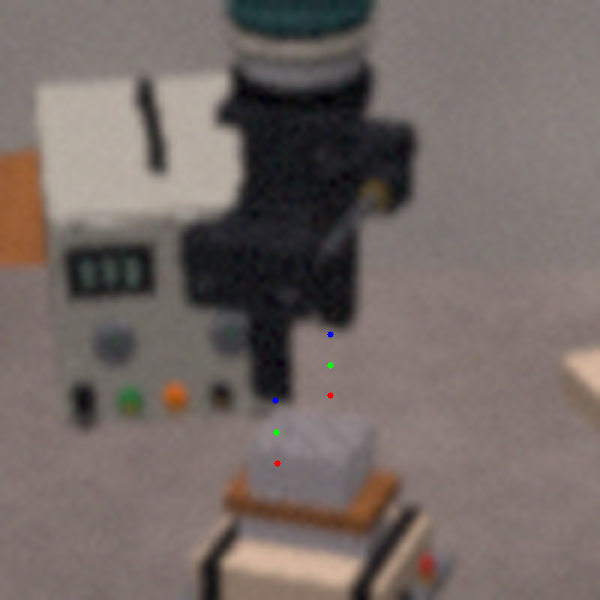

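```bash
python3 - <<'E'
from wm import *
s=status.get_state(); f=grab_frame('wrist')
print(s['tool_pos'])
pts(f,s,(0,0),1,[('sink',[(245,157),(312,157),(318,248),(243,248)],.106),('plate',[(242,134),(320,134),(323,248),(242,248)],.074),('foam',[(218,117),(336,117),(329,245),(219,245)],.04)])
E
```

```text
[ 0.48213746 -0.30268361  0.12166345]
sink mean [ 0.4807 -0.3183]
   edge 0.0422 -107.2
   edge 0.0629 169.1
   edge 0.0511 72.8
   edge 0.0626 -19.1
plate mean [ 0.4777 -0.3213]
   edge 0.0558 -107.2
   edge 0.0893 167.3
   edge 0.0639 72.8
   edge 0.089 -18.0
foam mean [ 0.4773 -0.3181]
   edge 0.0954 -107.2
   edge 0.1125 163.3
   edge 0.0992 72.8
   edge 0.1126 -18.6
```

```bash
python3 go.py 0.479 -0.3187 0.042 -107.3; python3 -m crank '[[0,[-0.1,0,0.8],[0,0,0]],[0,[-0.1,1,1.6],[0,0,0]],[0,[-0.1,3,1.6],[0,0,0]],[0,[-0.1,5,1.6],[0,0,0]],[0,[-0.1,7,1.6],[0,0,0]],[0,[-0.1,7.4,1.6],[0,0,0]],[0,[-0.1,7.4,1.6],[0,0,0]],[0,[-0.1,7.4,1.6],[0,0,0]]]' >/dev/null;  python3 go.py 0.479 -0.3187 0.042 -107.3; python3 fin.py f9
```

```text
t 11.78 pos [ 0.4824 -0.3028  0.1221] psi -107.24 w 0.0879 F [0.4 0.3 0.3] j6 72.6
shift cm [-0.12, 8.01, 1.61] turn [-0.001, 0.001, -0.004] minrows 2.0
t 12.45 pos [ 0.4774 -0.3182  0.0462] psi -107.27 w 0.0878 F [ 0.1  0.2 -0.1] j6 71.1
shift cm [-0.17, 0.42, 0.0] turn [-0.0, 0.0, -0.0] minrows 0.1
[ 0.47736028 -0.31817241  0.04619829] 0.08779390453425504
```

View pics/f9w.png

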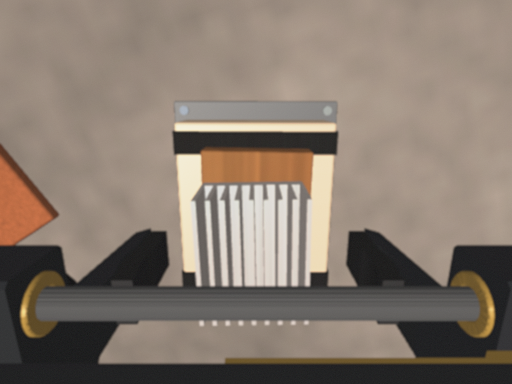

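View pics/f9s.png

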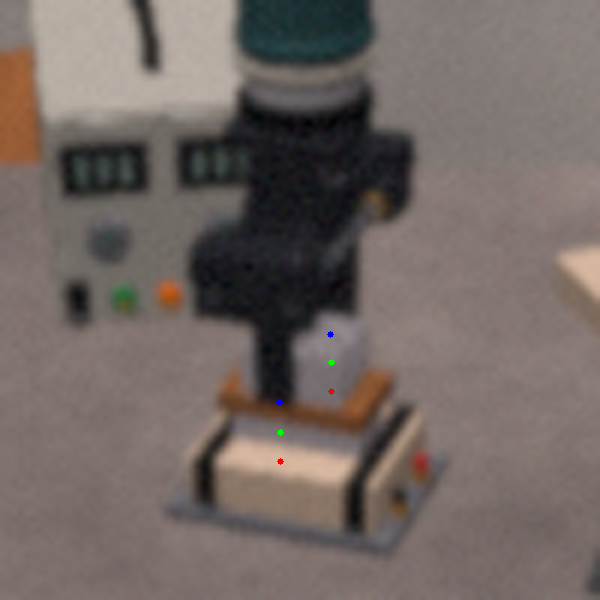

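```bash
python3 - <<'E'
from wm import *
s=status.get_state(); f=grab_frame('wrist'); R=np.array(s['tcp_rot']);p=s['tool_pos']
for px in ((255,185),(255,324),(195,190),(311,190)): print(px,(R.T@(ray(f,px,.106,s)-p)).round(4))
E
```

```text
(255, 185) [-0.0355 -0.0585 -0.0002]
(255, 324) [ 0.031  -0.0587 -0.0003]
(195, 190) [-0.0334 -0.0586 -0.0248]
(311, 190) [-0.0334 -0.0585  0.0228]
```

```bash
python3 -m crank '[[0,[-0.2,0.25,-0.1],[0,0,0]],[0.2,[-0.2,0.25,-0.1],[0,0,0]],[0.3,[-0.2,0.25,-0.1],[0,0,0]],[0.4,[-0.2,0.25,-0.1],[0,0,0]],[0.5,[-0.2,0.25,-0.1],[0,0,0]],[0.7,[-0.2,0.25,-0.1],[0,0,0]],[1,[-0.2,0.25,-0.1],[0,0,0]],[1,[-0.2,0.25,-0.1],[0,0,0]]]' ;  python3 -m crank '[[1,[0,0,0],[0,0,0]],[1,[0,-0.5,0],[0,0,0]],[1,[0,-1.5,0],[0,0,0]],[1,[0,-3.5,0],[0,0,0]],[1,[0,-6,0],[0,0,0]],[1,[0,-9,0],[0,0,0]],[1,[0,-11,0],[0,0,0]],[1,[0,-12,0],[0,0,0]]]'; python3 go.py 0.418 0.285 0.15 -84.7; python3 fin.py f10
```

```text
time_s: 13.27
tool_pos: [0.4794, -0.3172, 0.0433]
tcp_rot: [[-0.955, 0.0, -0.297], [0.297, 0.0, -0.955], [0.0, -1.0, -0.0]]
ft_force: [0.3, 0.3, -0.5]
grip_width: 0.0496
time_s: 13.93
tool_pos: [0.4812, -0.3185, 0.168]
tcp_rot: [[-0.955, 0.005, -0.297], [0.297, -0.004, -0.955], [-0.006, -1.0, 0.002]]
ft_force: [1.0, -0.4, -1.1]
grip_width: 0.0497
t 13.93 pos [ 0.4812 -0.3185  0.168 ] psi -107.26 w 0.0497 F [ 1.  -0.4 -1.1] j6 71.3
shift cm [23.95, 1.54, -55.76] turn [-0.003, -0.394, -0.006] minrows 14.6
[ 0.48123896 -0.31854092  0.16798535] 0.04973757069904394
```

View pics/f10w.png

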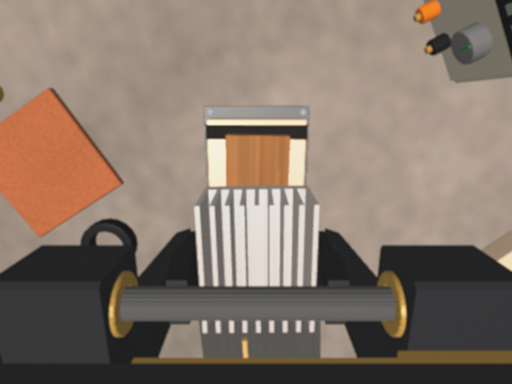

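View pics/f10s.png

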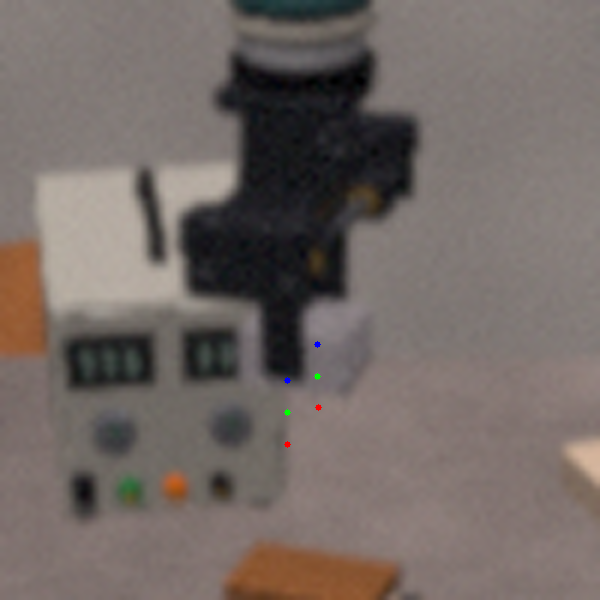

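```bash
python3 -m crank '[[1,[0.4,0,-1],[0,0,0]],[1,[1.2,0,-3],[0,-0.02,0]],[1,[2.6,0,-6],[0,-0.05,0]],[1,[4,0,-9.5],[0,-0.08,0]],[1,[5.5,0,-13],[0,-0.11,0]],[1,[7,0,-16.5],[0,-0.14,0]],[1,[8.5,0,-20],[0,-0.17,0]],[1,[10,0,-23.5],[0,-0.2,0]]]' >/dev/null; python3 go.py 0.418 0.285 0.15 -84.7
```

```text
t 14.7 pos [ 0.4508 -0.0606  0.1607] psi -95.75 w 0.0496 F [ 0.5 -0.2 -2. ] j6 84.9
shift cm [6.72, 1.13, -34.06] turn [0.001, -0.193, 0.004] minrows 8.3
```

```bash
python3 -m crank '[[1,[0.7,0,-3.5],[0,-0.03,0]],[1,[1.4,0,-7.3],[0,-0.06,0]],[1,[2.1,0,-11],[0,-0.09,0]],[1,[2.9,0,-15],[0,-0.12,0]],[1,[3.7,0,-19],[0,-0.15,0]],[1,[4.5,0,-22.5],[0,-0.18,0]],[1,[5,0,-26],[0,-0.19,0]],[1,[5.5,0,-29],[0,-0.194,0]]]'>/dev/null; python3 go.py 0.418 0.285 0.03 -84.7
```

```text
t 15.37 pos [0.4253 0.2328 0.1609] psi -84.58 w 0.0497 F [-0.1  0.2 -0.6] j6 110.3
shift cm [0.18, 13.08, -5.27] turn [-0.001, 0.002, 0.004] minrows 3.4
```

```bash
python3 -m crank '[[1,[0,0.5,-2],[0,0,0]],[1,[0.1,2,-4],[0,0,0]],[1,[0.2,4.5,-5],[0,0,0]],[1,[0.2,7.5,-5.2],[0,0,0]],[1,[0.2,10.5,-5.2],[0,0,0]],[1,[0.2,12.5,-5.2],[0,0,0]],[1,[0.2,13,-5.2],[0,0,0]],[1,[0.2,13,-5.2],[0,0,0]]]'>/dev/null; python3 go.py 0.418 0.285 -0.025 -84.7; python3 fin.py f11
```

```text
t 16.03 pos [0.4175 0.2807 0.0297] psi -84.67 w 0.0497 F [ 0.1 -0.8 -0.4] j6 115.7
shift cm [-0.13, 5.46, -0.44] turn [-0.003, 0.001, 0.007] minrows 1.3
[0.4174988  0.28074483 0.02966489] 0.04970206185489528
```

View pics/f11s.png

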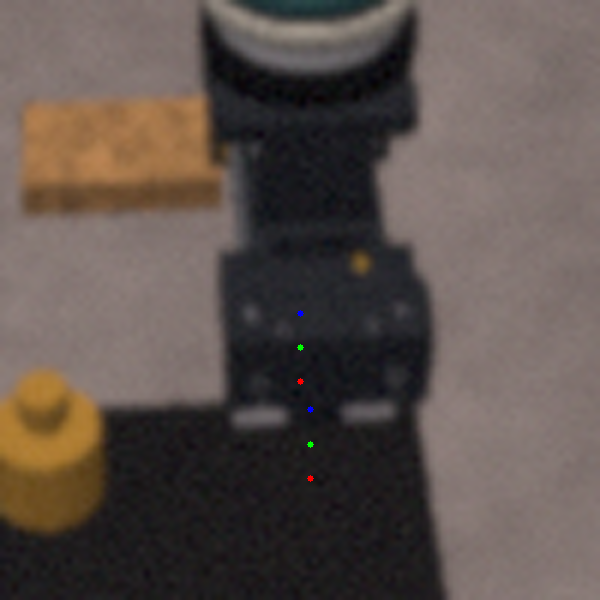

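View pics/f11w.png

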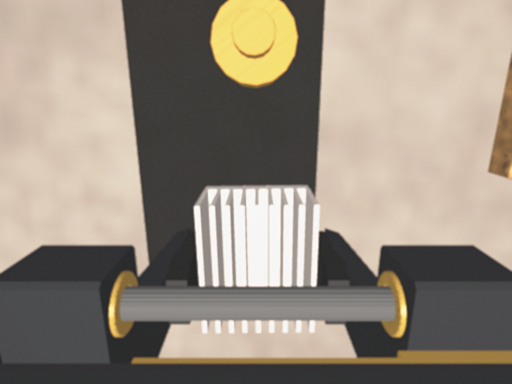

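```bash
python3 -m crank '[[1,[0,1,0],[0,0,0]],[1,[0,2.5,0],[0,0,0]],[1,[0,4,0],[0,0,0]],[1,[0,4.8,0],[0,0,0]],[1,[0,4.8,0],[0,0,0]],[1,[0,4.8,0],[0,0,0]]]'; python3 go.py 0.418 0.285 -0.027 -84.7
```

```text
time_s: 16.63
tool_pos: [0.4216, 0.2826, -0.0144]
tcp_rot: [[-0.996, 0.0, 0.092], [-0.092, 0.0, -0.996], [-0.0, -1.0, -0.0]]
ft_force: [0.6, 0.4, -0.6]
grip_width: 0.0497
t 16.63 pos [ 0.4216  0.2826 -0.0144] psi -84.69 w 0.0497 F [ 0.6  0.4 -0.6] j6 115.7
shift cm [0.34, 1.26, -0.27] turn [0.0, 0.0, -0.0] minrows 0.3
```

```bash
python3 -m crank '[[1,[0,0.6,0],[0,0,0]],[1,[0,1.0,0],[0,0,0]],[1,[0,1.1,0],[0,0,0]],[1,[0,1.2,0],[0,0,0]],[1,[0,1.2,0],[0,0,0]]]';python3 -m crank '[[1,[0,0.1,0],[0,0,0]],[1,[0,0.2,0],[0,0,0]],[1,[0,0.2,0],[0,0,0]]]'; python3 go.py 0.418 0.285 -0.027 -84.7
```

```text
time_s: 17.05
tool_pos: [0.4215, 0.2826, -0.0266]
tcp_rot: [[-0.996, 0.0, 0.093], [-0.093, 0.0, -0.996], [-0.0, -1.0, -0.0]]
ft_force: [-0.1, -0.1, -1.0]
grip_width: 0.0498
time_s: 17.3
tool_pos: [0.4216, 0.2827, -0.0267]
tcp_rot: [[-0.996, -0.0, 0.093], [-0.093, -0.0, -0.996], [0.0, -1.0, 0.0]]
ft_force: [-5.1, -3.1, 13.8]
grip_width: 0.05
t 17.3 pos [ 0.4216  0.2827 -0.0267] psi -84.68 w 0.05 F [-5.1 -3.1 13.8] j6 115.7
shift cm [0.34, 0.03, -0.26] turn [-0.0, 0.0, 0.0] minrows 0.1
```

```bash
python3 -m crank '[[1,[0,-0.1,0],[0,0,0]],[0.8,[0,-0.12,0],[0,0,0]],[0.3,[0,-0.12,0],[0,0,0]],[0.1,[0,-0.12,0],[0,0,0]],[0,[0,-0.2,0],[0,0,0]],[0,[0,-2,0],[0,0,0]],[0,[0,-5,0],[0,0,0]],[0,[0,-9,0],[0,0,0]]]'; python3 -m crank '[[0,[0,-4,0],[0,0,0]],[0,[0,-8,0],[0,0,0]],[0,[0,-8,0],[0,0,0]]]'; python3 fin.py f12;  python3 go.py 0.478 -0.3195 0.22 -107.3
```

```text
time_s: 17.97
tool_pos: [0.4183, 0.2807, 0.0589]
tcp_rot: [[-0.996, -0.007, 0.093], [-0.093, -0.004, -0.996], [0.007, -1.0, 0.003]]
ft_force: [-0.0, 0.4, -0.1]
grip_width: 0.0869
time_s: 18.22
tool_pos: [0.4268, 0.2858, 0.1505]
tcp_rot: [[-0.996, 0.013, 0.093], [-0.093, 0.008, -0.996], [-0.014, -1.0, -0.007]]
ft_force: [1.1, 0.6, 0.4]
grip_width: 0.0882
[0.42681658 0.28584888 0.15047317] 0.08819264309144927
t 18.32 pos [0.4231 0.2836 0.1438] psi -84.68 w 0.0882 F [-0.4 -0.5 -0.5] j6 115.7
shift cm [0.08, -7.76, 60.54] turn [0.003, 0.395, -0.004] minrows 14.6
```

View pics/f12w.png

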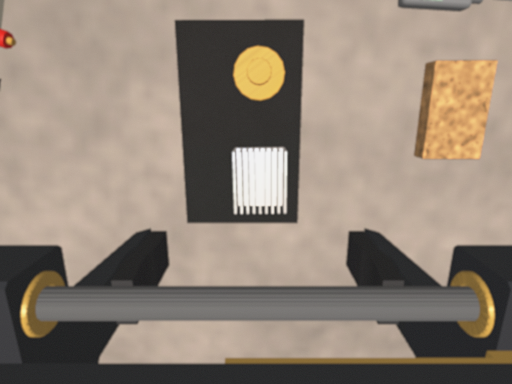

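```bash
python3 -m crank '[[0,[0,-2,2],[0,0.03,0]],[0,[-0.2,-4,5.5],[0,0.06,0]],[0,[-0.1,-6,9],[0,0.09,0]],[0,[0,-7,13],[0,0.12,0]],[0,[0,-7.5,17],[0,0.15,0]],[0,[0,-7.5,21],[0,0.18,0]],[0,[0,-7.5,25],[0,0.21,0]],[0,[0,-7.5,29],[0,0.24,0]]]' >/dev/null;  python3 go.py 0.4773 -0.3195 0.2 -107.3
```

```text
t 18.98 pos [ 0.4467 -0.0079  0.214 ] psi -98.5 w 0.088 F [0.7 0.  0.3] j6 94.3
shift cm [-7.64, 1.39, 30.36] turn [-0.0, 0.154, 0.003] minrows 7.5
```

```bash
python3 -m crank '[[0,[-0.8,0,4],[0,0.03,0]],[0,[-1.8,0,8],[0,0.06,0]],[0,[-2.9,0.3,12],[0,0.09,0]],[0,[-4,0.5,16],[0,0.12,0]],[0,[-5,0.8,20],[0,0.14,0]],[0,[-6.1,1,24],[0,0.154,0]],[0,[-7.1,1.2,27.5],[0,0.154,0]],[0,[-7.6,1.4,30],[0,0.154,0]]]' >/dev/null;  python3 go.py 0.4773 -0.3195 0.11 -107.3;  python3 -m crank '[[0,[0,1.5,0.4],[0,0,0]],[0,[0,4,0.8],[0,0,0]],[0,[0,7,0.8],[0,0,0]],[0,[0,9,0.8],[0,0,0]],[0,[0,9,0.8],[0,0,0]],[0,[0,9,0.8],[0,0,0]]]'; python3 go.py 0.4773 -0.3195 0.11 -107.3; python3 fin.py f13
```

```text
t 19.65 pos [ 0.4781 -0.3166  0.1989] psi -107.37 w 0.0881 F [ 0.6 -0.5  0.3] j6 71.4
shift cm [-0.04, 8.89, 0.31] turn [0.001, -0.001, 0.004] minrows 2.1
time_s: 20.15
tool_pos: [0.4747, -0.32, 0.1087]
tcp_rot: [[-0.955, -0.006, -0.297], [0.297, 0.004, -0.955], [0.007, -1.0, -0.002]]
ft_force: [-0.5, -0.0, 0.3]
grip_width: 0.0883
t 20.15 pos [ 0.4747 -0.32    0.1087] psi -107.26 w 0.0883 F [-0.5 -0.   0.3] j6 70.8
shift cm [-0.23, -0.13, -0.13] turn [0.002, 0.001, 0.007] minrows 0.1
[ 0.47467383 -0.32003628  0.1087275 ] 0.08826926096446945
```

View pics/f13w.png

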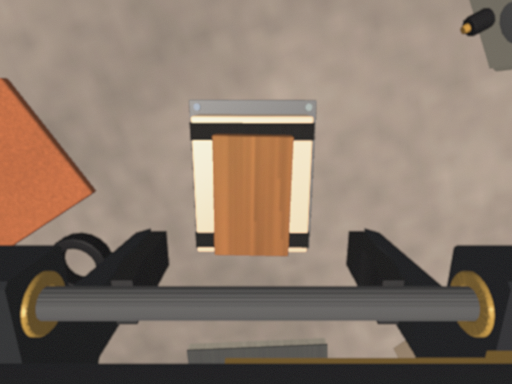

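```bash
python3 - <<'E'
from wm import *
s=status.get_state(); f=grab_frame('wrist'); R=np.array(s['tcp_rot']);p=s['tool_pos']; print(p)
P=[(212,135),(294,135),(288,256),(215,256)]
pts(f,s,(0,0),1,[('plate',P,.074),('foam',[(190,117),(316,117),(308,251),(196,251)],.04)])
W=np.mean([R.T@(ray(f,q,.074,s)-p) for q in P],0); print(W)
E
python3 go.py 0.4773 -0.3195 0.026 -107.3
```

```text
[ 0.47732797 -0.32183681  0.1125421 ]
plate mean [ 0.4783 -0.319 ]
   edge 0.0564 -107.2
   edge 0.0916 161.7
   edge 0.0558 72.8
   edge 0.0916 -18.0
foam mean [ 0.4775 -0.3184]
   edge 0.0983 -107.2
   edge 0.1145 162.1
   edge 0.0981 72.8
   edge 0.1145 -17.8
[-0.00012346  0.03854208 -0.00303878]
t 20.3 pos [ 0.4779 -0.3222  0.1135] psi -107.24 w 0.0882 F [0.7 0.1 0.9] j6 70.8
shift cm [0.16, 8.75, -0.25] turn [-0.001, 0.001, -0.002] minrows 2.1
```

```bash
python3 -m crank '[[0,[0,1.5,-0.2],[0,0,0]],[0,[0,4,-0.3],[0,0,0]],[0,[0,6.5,-0.3],[0,0,0]],[0,[0,8.2,-0.3],[0,0,0]],[0,[0,8.2,-0.3],[0,0,0]],[0,[0,8.2,-0.3],[0,0,0]],[0,[0,8.2,-0.3],[0,0,0]]]'; python3 go.py 0.4773 -0.3195 0.026 -107.3; python3 fin.py f14
```

```text
time_s: 20.88
tool_pos: [0.4796, -0.3199, 0.0325]
tcp_rot: [[-0.955, 0.003, -0.296], [0.296, -0.002, -0.955], [-0.003, -1.0, 0.001]]
ft_force: [-0.5, 0.6, -0.1]
grip_width: 0.0883
t 20.88 pos [ 0.4796 -0.3199  0.0325] psi -107.25 w 0.0883 F [-0.5  0.6 -0.1] j6 71.1
shift cm [0.23, 0.65, 0.02] turn [-0.001, 0.001, -0.003] minrows 0.2
[ 0.47955906 -0.31993671  0.03253569] 0.08832078417619504
```

View pics/f14w.png

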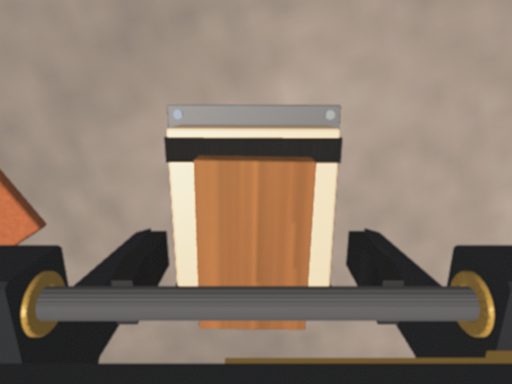

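View pics/f14s.png

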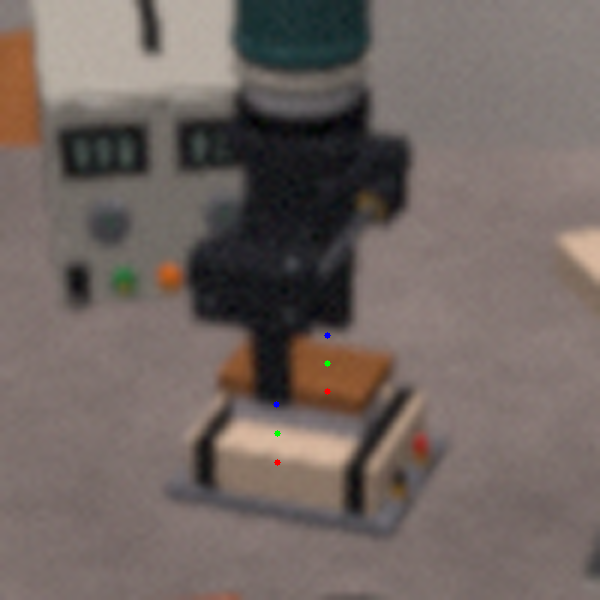

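```bash
python3 - <<'E'
from wm import *
s=status.get_state(); f=grab_frame('wrist'); R=np.array(s['tcp_rot']);p=s['tool_pos']; print(p)
P=[(194,157),(316,157),(305,328),(200,328)]
for q in P: print((R.T@(ray(f,q,.074,s)-p)).round(4))
E
```

```text
[ 0.47969584 -0.32009002  0.03275769]
[-0.0441 -0.0411 -0.0279]
[-0.0441 -0.041   0.0273]
[ 0.0469 -0.0414  0.026 ]
[ 0.0469 -0.0415 -0.0295]
```

```bash
python3 -m crank '[[0,[0.1,0.4,-0.1],[0,0,0]],[0,[0.1,0.65,-0.1],[0,0,0]],[0.2,[0.1,0.65,-0.1],[0,0,0]],[0.3,[0.1,0.65,-0.1],[0,0,0]],[0.4,[0.1,0.65,-0.1],[0,0,0]],[0.7,[0.1,0.65,-0.1],[0,0,0]],[1,[0.1,0.65,-0.1],[0,0,0]],[1,[0.1,0.65,-0.1],[0,0,0]]]' ;  python3 -m crank '[[1,[0,0,0],[0,0,0]],[1,[0,-0.5,0],[0,0,0]],[1,[0,-1.5,0],[0,0,0]],[1,[0,-3.5,0],[0,0,0]],[1,[0,-6,0],[0,0,0]],[1,[0,-9,0],[0,0,0]],[1,[0,-11,0],[0,0,0]],[1,[0,-12,0],[0,0,0]]]'; python3 go.py 0.551 -0.0996 0.13 -75.5; python3 fin.py f15
```

```text
time_s: 21.7
tool_pos: [0.4773, -0.3176, 0.0238]
tcp_rot: [[-0.955, -0.0, -0.297], [0.297, 0.0, -0.955], [0.0, -1.0, -0.0]]
ft_force: [0.8, 0.3, -0.2]
grip_width: 0.0558
time_s: 22.37
tool_pos: [0.4793, -0.3191, 0.1486]
tcp_rot: [[-0.955, 0.005, -0.297], [0.297, -0.004, -0.955], [-0.006, -1.0, 0.002]]
ft_force: [0.4, -0.4, 0.1]
grip_width: 0.0558
t 22.37 pos [ 0.4793 -0.3191  0.1486] psi -107.26 w 0.0558 F [ 0.4 -0.4  0.1] j6 71.1
shift cm [-0.33, 1.81, -23.09] turn [-0.004, -0.554, -0.005] minrows 5.6
[ 0.47927753 -0.31905988  0.14861253] 0.05583022263047479
```

View pics/f15w.png

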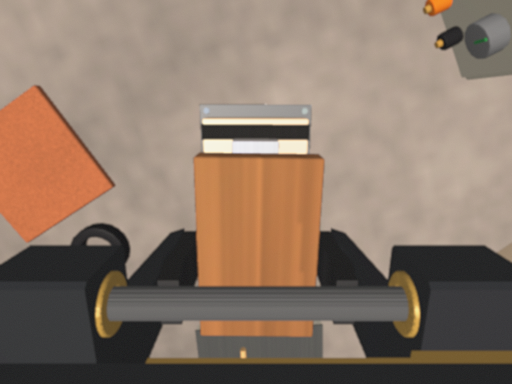

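View pics/f15s.png

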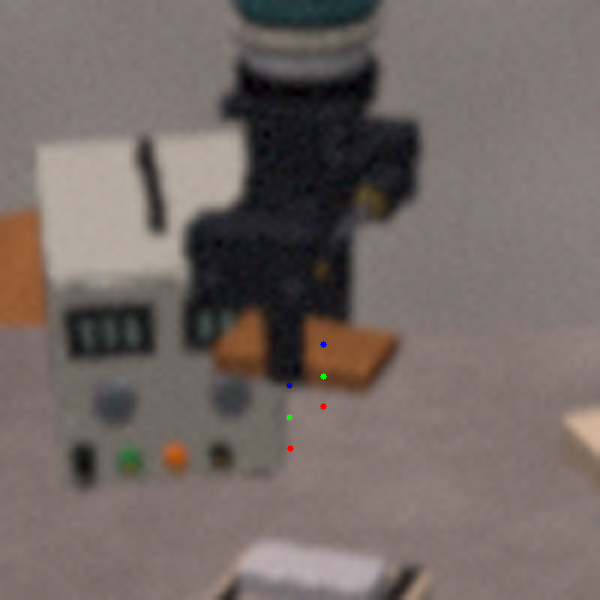

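```bash
python3 -m crank '[[1,[0,0,-1],[0,-0.05,0]],[1,[0,0,-4],[0,-0.12,0]],[1,[0,0,-7.5],[0,-0.2,0]],[1,[-0.1,0,-11],[0,-0.3,0]],[1,[-0.2,0,-14.5],[0,-0.4,0]],[1,[-0.3,0,-18],[0,-0.48,0]],[1,[-0.3,0,-21],[0,-0.55,0]],[1,[-0.3,0,-22.8],[0,-0.554,0]]]'>/dev/null; python3 -m crank '[[1,[0,0,0],[0,0,0]],[1,[0,0,0],[0,0,0]]]'; python3 go.py 0.551 -0.0996 0.13 -75.5; python3 fin.py f16
```

```text
time_s: 23.3
tool_pos: [0.5467, -0.0997, 0.142]
tcp_rot: [[-0.968, -0.003, 0.252], [-0.252, 0.0, -0.968], [0.003, -1.0, -0.001]]
ft_force: [-0.3, 0.5, -0.4]
grip_width: 0.0555
t 23.3 pos [ 0.5467 -0.0997  0.142 ] psi -75.39 w 0.0555 F [-0.3  0.5 -0.4] j6 62.5
shift cm [-0.42, 1.2, 0.1] turn [0.001, 0.002, 0.003] minrows 0.3
[ 0.546702   -0.09972292  0.1419949 ] 0.05550523583241137
```

View pics/f16w.png

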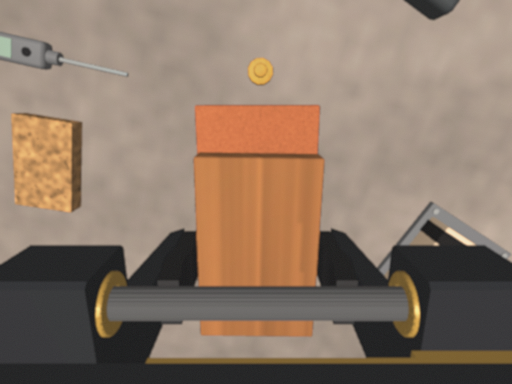

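```bash
python3 - <<'E'
from wm import *
s=status.get_state(); f=grab_frame('wrist'); R=np.array(s['tcp_rot']);p=s['tool_pos']; print(p)
for q in [(196,105),(320,105)]: w=ray(f,q,.010,s); print('tile',w.round(4),(R.T@(w-p)).round(4))
for q in [(195,154),(322,154),(312,335),(201,335)]: print('plate',(R.T@(ray(f,q,p[2]+.05,s)-p)).round(4))
E
```

```text
[ 0.54678344 -0.10122324  0.14259288]
tile [ 0.5945 -0.0284  0.01  ] [-0.0646  0.1325 -0.0585]
tile [ 0.624  -0.1427  0.01  ] [-0.0647  0.1324  0.0595]
plate [-0.0467 -0.0501 -0.0263]
plate [-0.0467 -0.0501  0.0275]
plate [ 0.0444 -0.0499  0.0275]
plate [ 0.0445 -0.0499 -0.0281]
```

```bash
python3 -m crank '[[1,[-0.2,1,0],[0,0,0]],[1,[-0.4,3,0],[0,0,0]],[1,[-0.4,6,0],[0,0,0]],[1,[-0.4,9,0],[0,0,0]],[1,[-0.4,12,0],[0,0,0]],[1,[-0.4,14,0],[0,0,0]],[1,[-0.4,14.5,0],[0,0,0]],[1,[-0.4,14.5,0],[0,0,0]]]'>/dev/null; python3 -m crank '[[1,[0,0,0],[0,0,0]],[1,[0,0,0],[0,0,0]]]'; python3 go.py 0.551 -0.0996 -0.024 -75.5; python3 fin.py f17
```

```text
time_s: 24.28
tool_pos: [0.5533, -0.1005, 0.0005]
tcp_rot: [[-0.968, 0.003, 0.25], [-0.25, -0.001, -0.968], [-0.003, -1.0, 0.001]]
ft_force: [-0.5, 0.9, -0.3]
grip_width: 0.0554
t 24.28 pos [ 5.533e-01 -1.005e-01  5.000e-04] psi -75.55 w 0.0554 F [-0.5  0.9 -0.3] j6 62.7
shift cm [0.21, 2.45, -0.15] turn [-0.001, -0.001, -0.003] minrows 0.6
[ 5.53317010e-01 -1.00513143e-01  4.73051726e-04] 0.05536123866432929
```

View pics/f17s.png

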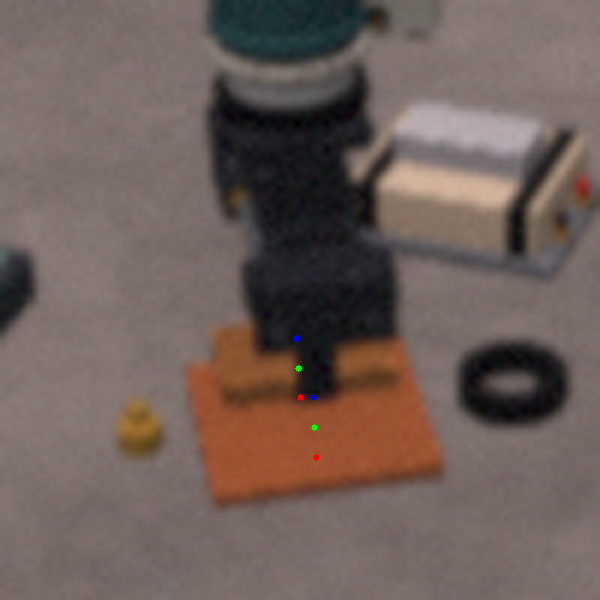

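View pics/f17w.png

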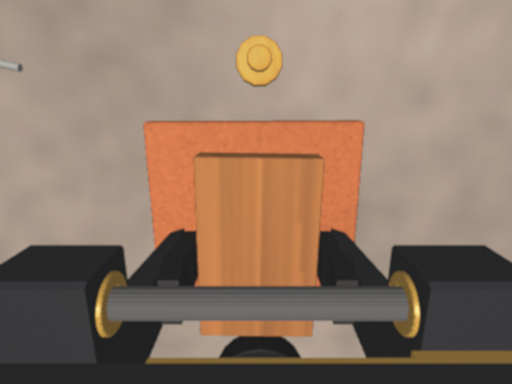

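```bash
python3 - <<'E'
from wm import *
s=status.get_state(); f=grab_frame('wrist'); R=np.array(s['tcp_rot']);p=s['tool_pos']; print(p)
for q in [(146,121),(362,121)]: w=ray(f,q,.010,s); print('tile',w.round(4),(R.T@(w-p)).round(4))
for q in [(195,154),(322,154),(312,335),(201,335)]: print('plate',(R.T@(ray(f,q,p[2]+.05,s)-p)).round(4))
E
```

```text
[ 0.55347761 -0.10036803  0.00077578]
tile [ 0.5947 -0.0281  0.01  ] [-0.058  -0.0091 -0.0597]
tile [ 0.6236 -0.1403  0.01  ] [-0.058  -0.0089  0.0562]
plate [-0.0466 -0.0499 -0.0264]
plate [-0.0466 -0.0498  0.0275]
plate [ 0.0442 -0.0501  0.0274]
plate [ 0.0442 -0.0502 -0.028 ]
```

```bash
python3 -m crank '[[1,[0.2,0.8,-0.1],[0,0,0]],[1,[0.3,1.5,-0.2],[0,0,0]],[1,[0.3,2,-0.2],[0,0,0]],[1,[0.3,2.3,-0.2],[0,0,0]],[1,[0.3,2.4,-0.2],[0,0,0]],[1,[0.3,2.4,-0.2],[0,0,0]]]'; python3 go.py 0.551 -0.0996 -0.026 -75.5
```

```text
time_s: 24.93
tool_pos: [0.5478, -0.0984, -0.0258]
tcp_rot: [[-0.968, -0.001, 0.25], [-0.25, 0.0, -0.968], [0.001, -1.0, -0.001]]
ft_force: [0.6, -0.3, -0.5]
grip_width: 0.0557
t 24.93 pos [ 0.5478 -0.0984 -0.0258] psi -75.52 w 0.0557 F [ 0.6 -0.3 -0.5] j6 62.8
shift cm [-0.29, 0.02, 0.2] turn [0.001, -0.0, 0.001] minrows 0.1
```

```bash
python3 -m crank '[[1,[0,0.05,0],[0,0,0]],[1,[0,0.1,0],[0,0,0]],[1,[0,0.1,0],[0,0,0]]]'; python3 fin.py f18
```

```text
time_s: 25.18
tool_pos: [0.5485, -0.0986, -0.0261]
tcp_rot: [[-0.968, 0.0, 0.25], [-0.25, -0.0, -0.968], [-0.0, -1.0, 0.0]]
ft_force: [-0.3, 0.6, -0.3]
grip_width: 0.0557
[ 0.54851766 -0.09864197 -0.02612792] 0.055732937895012005
```

View pics/f18s.png

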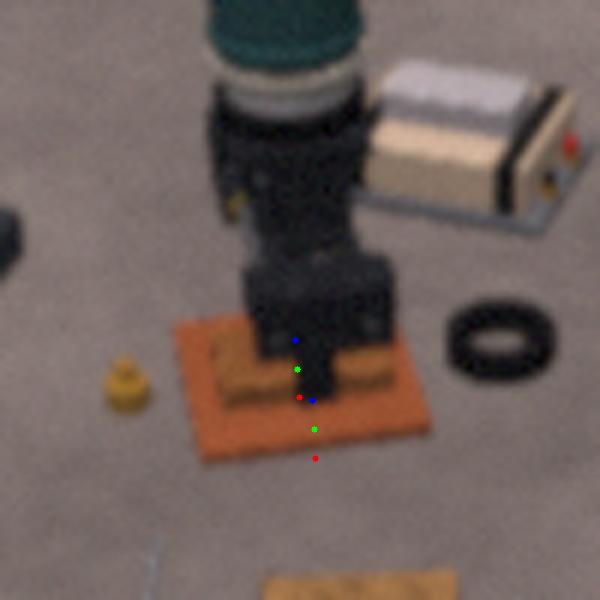

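View pics/f18w.png

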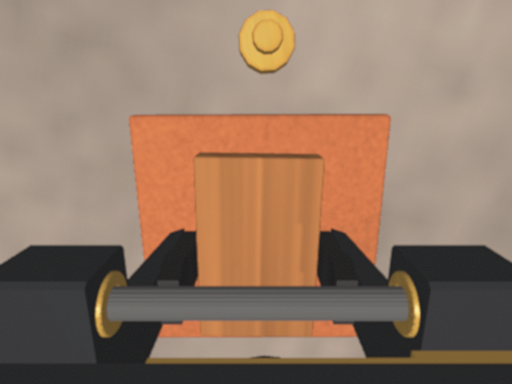

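```bash
python3 -m crank '[[1,[0,0.05,0],[0,0,0]],[1,[0,0.1,0],[0,0,0]],[1,[0,0.1,0],[0,0,0]]]'
```

```text
time_s: 25.53
tool_pos: [0.5485, -0.0987, -0.0262]
tcp_rot: [[-0.968, 0.0, 0.25], [-0.25, -0.0, -0.968], [-0.0, -1.0, 0.0]]
ft_force: [-2.2, -0.1, 6.3]
grip_width: 0.0557
```

Contact: 6 N. Now I'll release and retreat.

```bash
python3 -m crank '[[1,[0,-0.05,0],[0,0,0]],[0.5,[0,-0.06,0],[0,0,0]],[0.2,[0,-0.06,0],[0,0,0]],[0.1,[0,-0.1,0],[0,0,0]],[0,[0,-0.3,0],[0,0,0]],[0,[0,-2,0],[0,0,0]],[0,[0,-5,0],[0,0,0]],[0,[0,-9,0],[0,0,0]]]'>/dev/null; python3 -m crank '[[0,[0,-4,0],[0,0,0]],[0,[0,-8,0],[0,0,0]],[0,[0,-10,0],[0,0,0]],[0,[0,-10,0],[0,0,0]]]'; python3 fin.py f19;  python3 go.py 0.5017 0.102 0.17 -84.5
```

```text
time_s: 26.53
tool_pos: [0.5527, -0.0996, 0.17]
tcp_rot: [[-0.968, 0.012, 0.25], [-0.25, -0.003, -0.968], [-0.011, -1.0, 0.006]]
ft_force: [0.5, -0.4, 0.9]
grip_width: 0.0882
[ 0.5527415  -0.09958884  0.16998467] 0.08821714833010952
t 26.63 pos [ 0.5489 -0.0987  0.1639] psi -75.51 w 0.0882 F [ 0.1  1.  -0.8] j6 62.8
shift cm [-0.45, -0.64, -20.62] turn [-0.001, 0.157, -0.002] minrows 4.9
```

View pics/f19w.png

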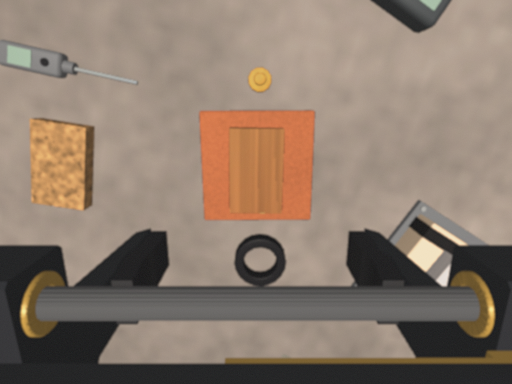

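```bash
python3 -m crank '[[0,[0,0,-3],[0,0.04,0]],[0,[0,0,-6.5],[0,0.08,0]],[0,[-0.1,0,-10.5],[0,0.12,0]],[0,[-0.2,0,-14.5],[0,0.157,0]],[0,[-0.4,0,-18],[0,0.157,0]],[0,[-0.45,0,-20.5],[0,0.157,0]],[0,[-0.45,0,-20.6],[0,0.157,0]],[0,[-0.45,0,-20.6],[0,0.157,0]]]'>/dev/null; python3 fin.py f20;  python3 go.py 0.5017 0.102 0.06 -84.5
```

```text
[0.4990477  0.10278699 0.1602496 ] 0.08814241600362849
t 27.4 pos [0.5001 0.1013 0.1611] psi -84.49 w 0.0884 F [-0.1 -0.2 -1.2] j6 93.2
shift cm [-0.19, 10.11, -0.07] turn [-0.001, 0.0, 0.003] minrows 2.4
```

View pics/f20w.png

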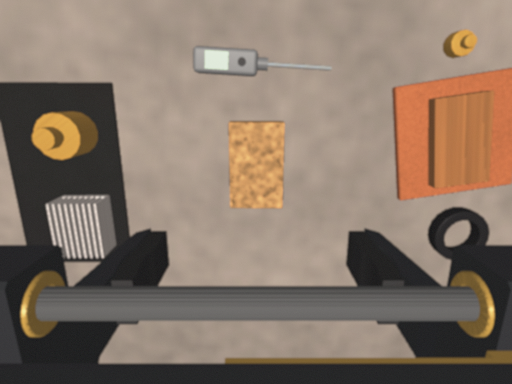

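```bash
python3 - <<'E'
from wm import *
s=status.get_state(); f=grab_frame('wrist'); R=np.array(s['tcp_rot']);p=s['tool_pos']; print(p)
P=[(229.5,121),(284,121),(283,208),(229,208)]
pts(f,s,(0,0),1,[('cork',P,.02)])
print(np.mean([R.T@(ray(f,q,.02,s)-p) for q in P],0))
E
python3 -m crank '[[0,[0,2,0],[0,0,0]],[0,[-0.1,5,0],[0,0,0]],[0,[-0.1,8,0],[0,0,0]],[0,[-0.1,11,0],[0,0,0]],[0,[-0.1,14,0],[0,0,0]],[0,[-0.1,16,0],[0,0,0]],[0,[-0.1,17,0],[0,0,0]],[0,[-0.1,17,0],[0,0,0]]]'; python3 -m crank '[[0,[0,0,0],[0,0,0]],[0,[0,0,0],[0,0,0]]]';python3 fin.py f21;  python3 go.py 0.5017 0.102 -0.033 -84.5
```

```text
[0.5001467  0.101261   0.16108648]
cork mean [0.5035 0.1024]
   edge 0.0539 -84.5
   edge 0.0908 -173.9
   edge 0.0576 95.5
   edge 0.0908 3.8
[-0.00386337  0.14107491 -0.00091154]
time_s: 28.12
tool_pos: [0.4996, 0.1005, -0.0101]
tcp_rot: [[-0.996, -0.006, 0.094], [-0.094, -0.001, -0.996], [0.006, -1.0, 0.0]]
ft_force: [0.1, 0.0, -0.2]
grip_width: 0.0881
time_s: 28.28
tool_pos: [0.5037, 0.1018, -0.0058]
tcp_rot: [[-0.995, 0.002, 0.095], [-0.095, 0.0, -0.995], [-0.002, -1.0, -0.0]]
ft_force: [-0.6, 0.1, 1.3]
grip_width: 0.088
[ 0.50374521  0.1018165  -0.00577592] 0.08798880386412107
t 28.38 pos [ 0.504   0.1022 -0.0053] psi -84.53 w 0.0881 F [ 0.  -0.1  0.3] j6 93.2
shift cm [0.24, 2.76, -0.01] turn [0.0, -0.001, -0.004] minrows 0.7
```

View pics/f21w.png

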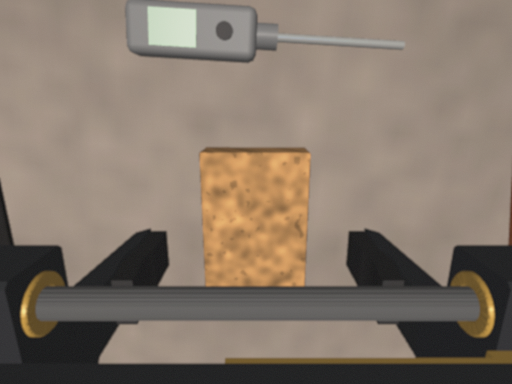

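View pics/f21s.png

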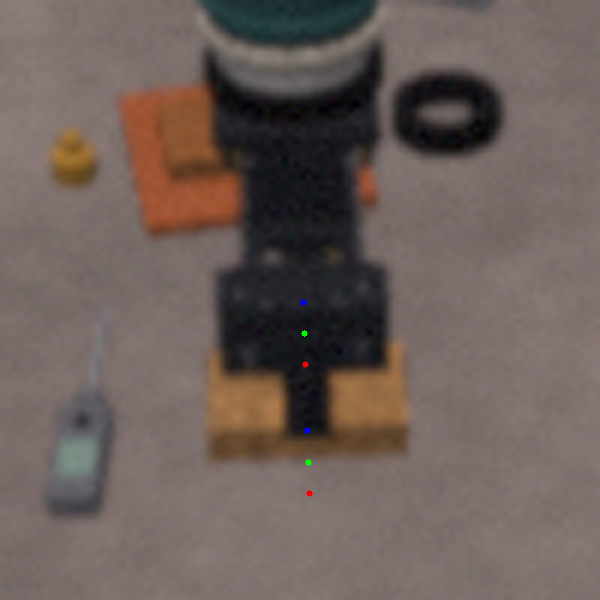

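```bash
python3 - <<'E'
from wm import *
s=status.get_state(); f=grab_frame('wrist'); R=np.array(s['tcp_rot']);p=s['tool_pos']; print(p)
for q in [(201,151),(309,151),(305,285),(204,285),]: print((R.T@(ray(f,q,.02,s)-p)).round(4))
E
```

```text
[ 0.50403641  0.10215305 -0.00534208]
[-0.0442 -0.0252 -0.0279]
[-0.0443 -0.0252  0.0261]
[ 0.0312 -0.0255  0.0271]
[ 0.0313 -0.0254 -0.0297]
```

```bash
python3 -m crank '[[0,[0,1,-0.1],[0,0,0]],[0,[0,2.2,-0.1],[0,0,0]],[0,[0,2.7,-0.1],[0,0,0]],[0.2,[0,2.75,-0.1],[0,0,0]],[0.3,[0,2.75,-0.1],[0,0,0]],[0.4,[0,2.75,-0.1],[0,0,0]],[0.7,[0,2.75,-0.1],[0,0,0]],[1,[0,2.75,-0.1],[0,0,0]]]';python3 -m crank '[[1,[0,0,0],[0,0,0]],[1,[0,0,0],[0,0,0]]]'; python3 -m crank '[[1,[0,0,0],[0,0,0]],[1,[0,-0.5,0],[0,0,0]],[1,[0,-2,0],[0,0,0]],[1,[0,-4,0],[0,0,0]],[1,[0,-7,0],[0,0,0]],[1,[0,-10,0],[0,0,0]],[1,[0,-13,0],[0,0,0]],[1,[0,-16,0],[0,0,0]]]'; python3 go.py 0.4773 -0.3185 0.14 -107.3; python3 fin.py f22
```

```text
time_s: 29.1
tool_pos: [0.5024, 0.1031, -0.0344]
tcp_rot: [[-0.995, 0.001, 0.096], [-0.096, 0.0, -0.995], [-0.001, -1.0, -0.0]]
ft_force: [-0.3, -0.6, -0.5]
grip_width: 0.0568
time_s: 29.27
tool_pos: [0.5024, 0.1031, -0.0343]
tcp_rot: [[-0.995, 0.001, 0.096], [-0.096, 0.0, -0.995], [-0.001, -1.0, -0.0]]
ft_force: [0.9, 0.8, 0.9]
grip_width: 0.0556
time_s: 29.93
tool_pos: [0.5015, 0.103, 0.127]
tcp_rot: [[-0.995, -0.0, 0.096], [-0.096, -0.0, -0.995], [0.0, -1.0, 0.0]]
ft_force: [1.4, 0.3, -0.2]
grip_width: 0.0556
t 29.93 pos [0.5015 0.103  0.127 ] psi -84.51 w 0.0556 F [ 1.4  0.3 -0.2] j6 93.3
shift cm [6.44, -1.3, 41.73] turn [-0.0, 0.398, 0.0] minrows 10.1
[0.50152493 0.10300537 0.12698568] 0.05562788450111313
```

View pics/f22w.png

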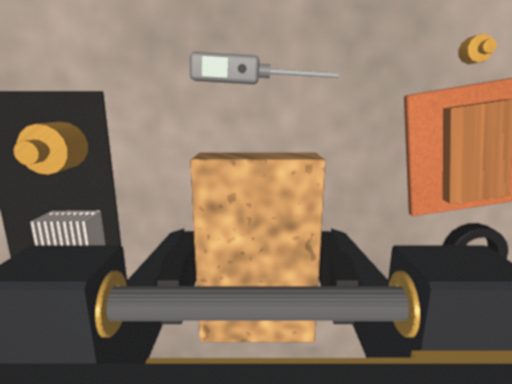

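```bash
python3 -m crank '[[1,[0,-0.3,1],[0,0.03,0]],[1,[0,-0.6,3],[0,0.06,0]],[1,[0.3,-1,6.5],[0,0.1,0]],[1,[0.7,-1.3,10],[0,0.14,0]],[1,[1.3,-1.3,14],[0,0.18,0]],[1,[2,-1.3,18],[0,0.22,0]],[1,[2.7,-1.3,22],[0,0.26,0]],[1,[3.4,-1.3,26],[0,0.3,0]]]'>/dev/null; python3 go.py 0.4773 -0.3185 0.14 -107.3
```

```text
t 30.7 pos [ 0.4907 -0.1609  0.1364] psi -101.89 w 0.0556 F [-0.3 -0.1 -0.6] j6 81.0
shift cm [-1.94, -0.37, 15.7] turn [0.0, 0.094, 0.004] minrows 3.8
```

```bash
python3 -m crank '[[1,[-0.3,0,3],[0,0.03,0]],[1,[-0.7,0,6],[0,0.06,0]],[1,[-1.1,0,9.5],[0,0.09,0]],[1,[-1.5,0,12.5],[0,0.094,0]],[1,[-1.8,0,14.5],[0,0.094,0]],[1,[-1.9,0,15.2],[0,0.094,0]],[1,[-1.9,0,15.2],[0,0.094,0]],[1,[-1.9,0,15.2],[0,0.094,0]]]'>/dev/null; python3 go.py 0.4773 -0.3185 0.06 -107.3; python3 fin.py f23
```

```text
t 31.37 pos [ 0.4797 -0.3109  0.1369] psi -107.17 w 0.0555 F [-0.7 -0.6 -0.3] j6 71.7
shift cm [-0.02, 7.69, 0.81] turn [0.001, 0.002, 0.003] minrows 1.9
[ 0.47971013 -0.31086607  0.13691413] 0.05550737094233932
```

View pics/f23w.png

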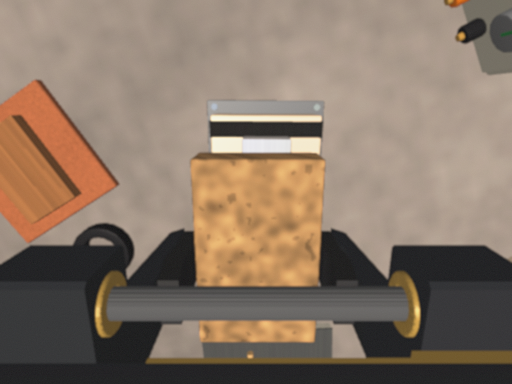

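```bash
python3 -m crank '[[1,[0,1,0.4],[0,0,0]],[1,[0,3,0.8],[0,0,0]],[1,[0,5,0.8],[0,0,0]],[1,[0,7,0.8],[0,0,0]],[1,[0,8.2,0.8],[0,0,0]],[1,[0,8.5,0.8],[0,0,0]],[1,[0,8.5,0.8],[0,0,0]],[1,[0,8.5,0.8],[0,0,0]]]'>/dev/null; python3 fin.py f24;  python3 go.py 0.4773 -0.3185 0.026 -107.3
```

```text
[ 0.47899071 -0.31931247  0.05385559] 0.05577709418092309
t 32.23 pos [ 0.4796 -0.3199  0.0548] psi -107.07 w 0.0557 F [-0.3 -0.6 -1.2] j6 70.9
shift cm [0.27, 2.88, -0.07] turn [-0.001, 0.004, -0.002] minrows 0.7
```

View pics/f24w.png

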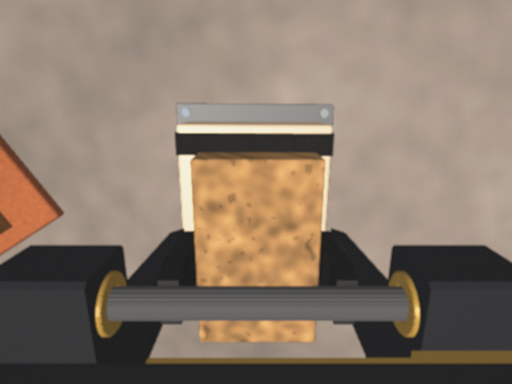

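View pics/f24s.png

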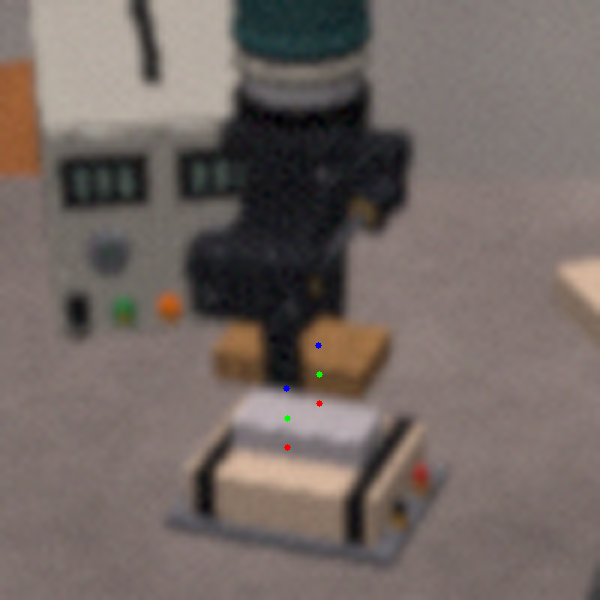

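```bash
python3 - <<'E'
from wm import *
s=status.get_state(); f=grab_frame('wrist'); R=np.array(s['tcp_rot']);p=s['tool_pos']; print(p)
for n,q,z in [('foam-58',(177,126),.04),('foam',(333,126),.04),('base-70',(177,104),.008),('base',(334,104),.008)]: print(n,(R.T@(ray(f,q,z,s)-p)).round(4))
for q in [(192,156),(324,156),(316,341),(200,341)]: print('cork',(R.T@(ray(f,q,p[2]+.0543,s)-p)).round(4))
E
```

```text
[ 0.47956669 -0.31994474  0.05476029]
foam-58 [-0.0537  0.0148 -0.0484]
foam [-0.0538  0.0149  0.0469]
base-70 [-0.0664  0.0469 -0.0552]
base [-0.0664  0.047   0.054 ]
cork [-0.0467 -0.0542 -0.0261]
cork [-0.0467 -0.0542  0.0282]
cork [ 0.044  -0.0544  0.0294]
cork [ 0.0441 -0.0544 -0.0272]
```

```bash
python3 -m crank '[[1,[0.2,0.6,-0.1],[0,0,0]],[1,[0.45,1.5,-0.1],[0,0,0]],[1,[0.45,2.2,-0.1],[0,0,0]],[1,[0.45,2.6,-0.1],[0,0,0]],[1,[0.45,2.6,-0.1],[0,0,0]],[1,[0.45,2.6,-0.1],[0,0,0]]]'; python3 -m crank '[[1,[0,0.05,0],[0,0,0]],[1,[0,0.1,0],[0,0,0]],[1,[0,0.15,0],[0,0,0]],[1,[0,0.15,0],[0,0,0]]]'; python3 fin.py f25; python3 go.py 0.4773 -0.3185 0.026 -107.3
```

```text
time_s: 32.78
tool_pos: [0.4741, -0.3168, 0.0266]
tcp_rot: [[-0.956, -0.001, -0.294], [0.294, 0.001, -0.956], [0.001, -1.0, -0.0]]
ft_force: [-1.3, -0.5, -0.3]
grip_width: 0.0556
time_s: 33.12
tool_pos: [0.4744, -0.3171, 0.0257]
tcp_rot: [[-0.956, -0.0, -0.294], [0.294, 0.0, -0.956], [0.0, -1.0, -0.0]]
ft_force: [0.2, -0.1, 1.1]
grip_width: 0.0558
[ 0.47443862 -0.3170571   0.02574409] 0.0557820391681531
t 33.22 pos [ 0.4745 -0.3171  0.0258] psi -107.09 w 0.0561 F [-0.  -0.1 -1.7] j6 70.8
shift cm [-0.31, -0.02, 0.05] turn [-0.0, 0.004, -0.0] minrows 0.1
```

View pics/f25w.png

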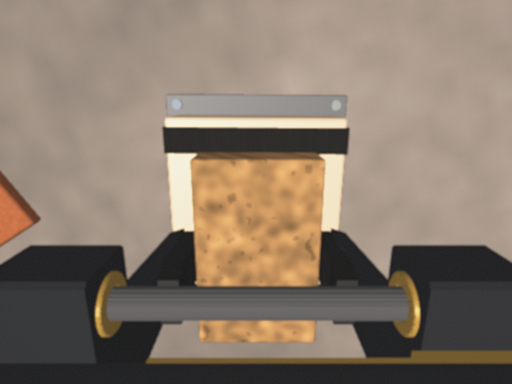

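View pics/f25s.png

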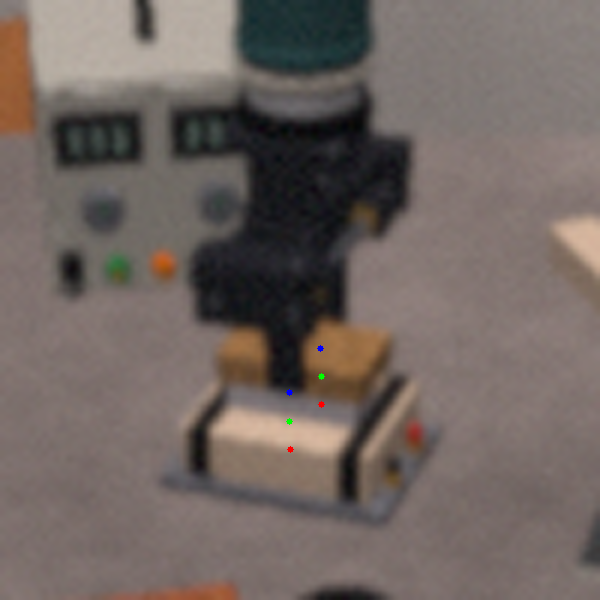

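```bash
python3 - <<'E'
from wm import *
s=status.get_state(); f=grab_frame('wrist'); R=np.array(s['tcp_rot']);p=s['tool_pos']; print(p)
for n,q,z in [('foam-58',(165,118),.04),('foam',(347,118),.04),('base-70',(166,95),.008),('base',(347,95),.008)]: print(n,(R.T@(ray(f,q,z,s)-p)).round(4))
for q in [(192,157),(324,157),(316,341),(200,341)]: print('cork',(R.T@(ray(f,q,p[2]+.0543,s)-p)).round(4))
E
```

```text
[ 0.47446073 -0.31707654  0.0258455 ]
foam-58 [-0.06   -0.0142 -0.0473]
foam [-0.06   -0.0142  0.0473]
base-70 [-0.0719  0.0178 -0.0546]
base [-0.072   0.0179  0.0549]
cork [-0.0463 -0.0543 -0.0262]
cork [-0.0463 -0.0543  0.0282]
cork [ 0.0441 -0.0543  0.0294]
cork [ 0.0442 -0.0543 -0.0272]
```

```bash
python3 -m crank '[[1,[0,0.05,0],[0,0,0]],[1,[0,0.1,0],[0,0,0]],[1,[0,0.1,0],[0,0,0]]]'; python3 go.py 0.4773 -0.3185 0.026 -107.3
```

```text
time_s: 33.52
tool_pos: [0.4746, -0.3171, 0.0255]
tcp_rot: [[-0.956, 0.0, -0.294], [0.294, -0.0, -0.956], [-0.0, -1.0, 0.0]]
ft_force: [-0.7, 1.0, 5.7]
grip_width: 0.0562
t 33.52 pos [ 0.4746 -0.3171  0.0255] psi -107.09 w 0.0562 F [-0.7  1.   5.7] j6 70.8
shift cm [-0.3, -0.05, 0.05] turn [-0.0, 0.004, -0.0] minrows 0.1
```

```bash
python3 -m crank '[[1,[0,-0.05,0],[0,0,0]],[0.5,[0,-0.06,0],[0,0,0]],[0.2,[0,-0.06,0],[0,0,0]],[0.1,[0,-0.1,0],[0,0,0]],[0,[0,-0.2,0],[0,0,0]],[0,[0,-2,0],[0,0,0]],[0,[0,-5,0],[0,0,0]],[0,[0,-9,0],[0,0,0]]]'>/dev/null; python3 -m crank '[[0,[0,-3,0],[0,0,0]],[0,[0,-6,0],[0,0,0]],[0,[0,-6,0],[0,0,0]],[0,[0,-6,0],[0,0,0]]]'; python3 fin.py f26;  python3 go.py 0.4216 0.2827 0.17 -84.7
```

```text
time_s: 34.52
tool_pos: [0.476, -0.3182, 0.1775]
tcp_rot: [[-0.956, 0.004, -0.294], [0.294, -0.003, -0.956], [-0.005, -1.0, 0.002]]
ft_force: [0.3, 0.2, -0.8]
grip_width: 0.0881
[ 0.47597346 -0.31815603  0.1775377 ] 0.08812335028387205
t 34.62 pos [ 0.4737 -0.3166  0.1737] psi -107.09 w 0.088 F [ 0.5  0.3 -0.5] j6 70.8
shift cm [22.59, 0.44, -55.75] turn [0.001, -0.391, 0.001] minrows 14.4
```

View pics/f26w.png

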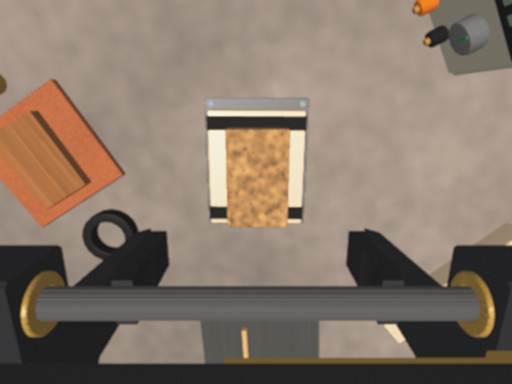

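View pics/f26s.png

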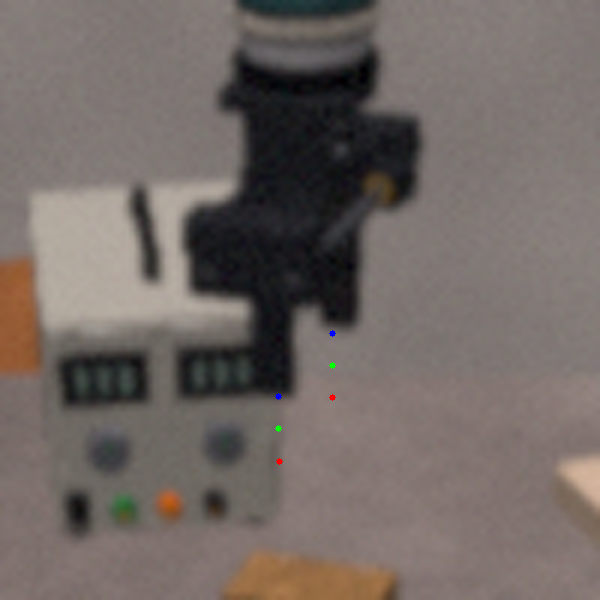

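```bash
python3 - <<'E'
from wm import *
s=status.get_state(); f=grab_frame('wrist'); R=np.array(s['tcp_rot']);p=s['tool_pos']; print(p)
pts(f,s,(0,0),1,[('cork',[(227,127.5),(290,127.5),(288,227),(227,227)],.08),('foam',[(207,111),(308,111),(303,222),(211,222)],.04)])
E
python3 -m crank '[[0,[0.5,-0.5,-1],[0,0,0]],[0,[1.6,-1,-4],[0,-0.03,0]],[0,[3.1,-1,-8],[0,-0.06,0]],[0,[4.6,-1,-11.8],[0,-0.09,0]],[0,[6.1,-1,-15.5],[0,-0.12,0]],[0,[7.6,-1,-19.2],[0,-0.15,0]],[0,[9.1,-1,-23],[0,-0.18,0]],[0,[10.6,-1,-26.7],[0,-0.21,0]]]' >/dev/null; python3 go.py 0.4216 0.2827 0.17 -84.7
```

```text
[ 0.47374624 -0.31655954  0.17370433]
cork mean [ 0.4745 -0.318 ]
   edge 0.0536 -107.1
   edge 0.0908 163.3
   edge 0.0566 73.0
   edge 0.0908 -18.5
foam mean [ 0.4756 -0.3176]
   edge 0.0969 -107.1
   edge 0.1136 162.7
   edge 0.0971 73.0
   edge 0.1137 -17.4
t 35.33 pos [ 0.4496 -0.0283  0.1836] psi -94.99 w 0.088 F [ 0.6  0.1 -0.2] j6 88.2
shift cm [5.49, 1.38, -30.74] turn [0.001, -0.18, 0.002] minrows 7.5
```

```bash
python3 -m crank '[[0,[0.7,0,-3.8],[0,-0.03,0]],[0,[1.4,0.3,-7.8],[0,-0.06,0]],[0,[2.1,0.6,-11.8],[0,-0.09,0]],[0,[2.8,0.9,-15.8],[0,-0.12,0]],[0,[3.5,1.2,-19.8],[0,-0.15,0]],[0,[4.2,1.4,-23.8],[0,-0.18,0]],[0,[4.9,1.4,-27.5],[0,-0.18,0]],[0,[5.4,1.4,-30.3],[0,-0.18,0]]]' >/dev/null; python3 -m crank '[[0,[0,0,0],[0,0,0]],[0,[0,0,0],[0,0,0]]]'>/dev/null; python3 go.py 0.4216 0.2827 0.07 -84.7;  python3 -m crank '[[0,[0,2,0],[0,0,0]],[0,[0,5,0],[0,0,0]],[0,[0,8,0],[0,0,0]],[0,[0,10,0],[0,0,0]],[0,[0,10,0],[0,0,0]],[0,[0,10,0],[0,0,0]]]' >/dev/null; python3 fin.py f27; python3 go.py 0.4216 0.2827 -0.025 -84.7
```

```text
t 36.17 pos [0.4227 0.2768 0.1695] psi -84.54 w 0.0882 F [ 0.  -0.2 -0.1] j6 114.9
shift cm [0.02, 9.95, -0.61] turn [-0.001, 0.003, 0.003] minrows 2.4
[0.42288707 0.27381067 0.06931983] 0.08811601583138204
t 36.77 pos [0.4254 0.2756 0.0721] psi -84.8 w 0.0885 F [ 1.2  0.1 -0.1] j6 114.9
shift cm [0.33, 9.71, -0.73] turn [0.001, -0.002, -0.001] minrows 2.3
```

View pics/f27w.png

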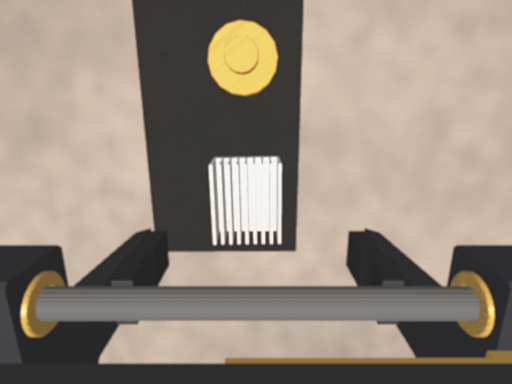

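```bash
python3 - <<'E'
from wm import *
s=status.get_state(); f=grab_frame('wrist'); R=np.array(s['tcp_rot']);p=s['tool_pos']; print(p)
P=[(215,157),(279,157),(282,244),(212,244)]
pts(f,s,(0,0),1,[('sink',P,.036)])
print(np.mean([R.T@(ray(f,q,.036,s)-p) for q in P],0))
E
python3 -m crank '[[0,[0.1,1,-0.3],[0,0,0]],[0,[0.2,3,-0.6],[0,0,0]],[0,[0.2,5,-0.7],[0,0,0]],[0,[0.2,6.5,-0.7],[0,0,0]],[0,[0.2,7,-0.7],[0,0,0]],[0,[0.2,7,-0.7],[0,0,0]],[0,[0.2,7,-0.7],[0,0,0]]]'; python3 fin.py f28; python3 go.py 0.4216 0.2827 -0.025 -84.7
```

```text
[0.42540463 0.27564168 0.07210697]
sink mean [0.423  0.2827]
   edge 0.0444 -84.8
   edge 0.0657 -171.8
   edge 0.0524 95.3
   edge 0.0658 1.2
[ 0.00185639  0.03610831 -0.00723842]
time_s: 37.4
tool_pos: [0.4223, 0.2831, 0.0014]
tcp_rot: [[-0.996, 0.001, 0.092], [-0.092, 0.0, -0.996], [-0.001, -1.0, -0.0]]
ft_force: [0.1, -0.1, 0.3]
grip_width: 0.0882
[0.42228658 0.28306549 0.00136489] 0.08822661323507937
t 37.5 pos [0.423  0.2834 0.0021] psi -84.74 w 0.0882 F [-0.3  0.5 -0.2] j6 115.8
shift cm [0.16, 2.71, 0.06] turn [0.001, -0.001, -0.002] minrows 0.7
```

View pics/f28w.png

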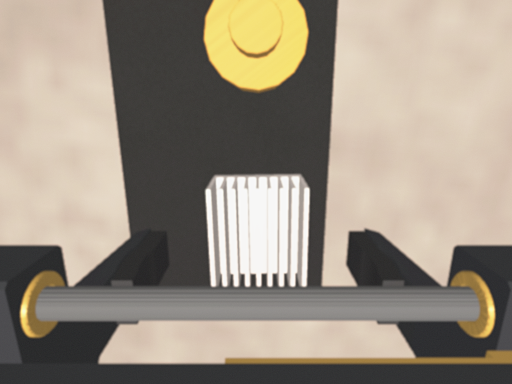

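```bash
python3 -m crank '[[0,[0.1,1,0],[0,0,0]],[0,[0.1,2.2,0],[0,0,0]],[0,[0.1,2.65,0],[0,0,0]],[0.2,[0.1,2.65,0],[0,0,0]],[0.3,[0.1,2.65,0],[0,0,0]],[0.4,[0.1,2.65,0],[0,0,0]],[0.7,[0.1,2.65,0],[0,0,0]],[1,[0.1,2.65,0],[0,0,0]]]';python3 -m crank '[[1,[0,0,0],[0,0,0]],[1,[0,0,0],[0,0,0]],[1,[0,0,0],[0,0,0]]]'; python3 -m crank '[[1,[0,0,0],[0,0,0]],[1,[0,-0.5,0],[0,0,0]],[1,[0,-2,0],[0,0,0]],[1,[0,-4,0],[0,0,0]],[1,[0,-7,0],[0,0,0]],[1,[0,-10,0],[0,0,0]],[1,[0,-13,0],[0,0,0]],[1,[0,-16,0],[0,0,0]]]'; python3 go.py 0.475 -0.3178 0.16 -107.2; python3 fin.py f29
```

```text
time_s: 38.17
tool_pos: [0.4212, 0.2828, -0.0253]
tcp_rot: [[-0.996, 0.001, 0.092], [-0.092, 0.0, -0.996], [-0.001, -1.0, -0.0]]
ft_force: [-1.0, 0.5, 0.2]
grip_width: 0.057
time_s: 38.42
tool_pos: [0.4212, 0.2828, -0.0253]
tcp_rot: [[-0.996, 0.001, 0.092], [-0.092, 0.0, -0.996], [-0.001, -1.0, -0.0]]
ft_force: [0.4, -0.4, 1.5]
grip_width: 0.05
time_s: 39.08
tool_pos: [0.4201, 0.2822, 0.1355]
tcp_rot: [[-0.996, -0.001, 0.092], [-0.092, -0.0, -0.996], [0.001, -1.0, 0.0]]
ft_force: [1.1, 0.1, -0.7]
grip_width: 0.0497
t 39.08 pos [0.4201 0.2822 0.1355] psi -84.74 w 0.0497 F [ 1.1  0.1 -0.7] j6 115.8
shift cm [0.04, -2.42, 60.25] turn [-0.001, 0.392, 0.001] minrows 14.5
[0.42012439 0.28218186 0.13554819] 0.04972386036984554
```

View pics/f29w.png

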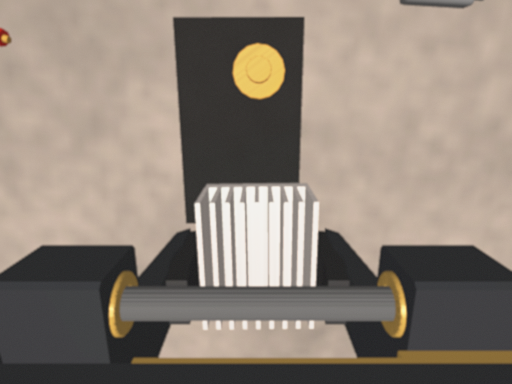

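```bash
python3 - <<'E'
from wm import *
s=status.get_state(); f=grab_frame('wrist'); R=np.array(s['tcp_rot']);p=s['tool_pos']; print(p)
for q in [(258,184),(258,202),(258,330)]: print((R.T@(ray(f,q,p[2]+.0613,s)-p)).round(4))
E
python3 -m crank '[[1,[0,-0.3,1],[0,0.02,0]],[1,[0,-0.6,3],[0,0.04,0]],[1,[0,-1,6.5],[0,0.07,0]],[1,[0,-1.5,10],[0,0.1,0]],[1,[0,-2,13.5],[0,0.13,0]],[1,[0,-2.4,17],[0,0.16,0]],[1,[0,-2.4,20.7],[0,0.19,0]],[1,[0,-2.4,24.5],[0,0.22,0]]]'>/dev/null; python3 go.py 0.475 -0.3178 0.16 -107.2
```

```text
[0.42451519 0.28481758 0.14046736]
[-0.0364 -0.061   0.0006]
[-0.0288 -0.061   0.0006]
[ 0.0321 -0.0616  0.0006]
t 39.9 pos [0.4411 0.0365 0.1563] psi -97.45 w 0.0499 F [ 0.3  0.7 -1.6] j6 99.0
shift cm [-7.95, -0.37, 34.69] turn [-0.001, 0.17, 0.004] minrows 8.5
```

```bash
python3 -m crank '[[1,[-0.7,0,3.5],[0,0.02,0]],[1,[-1.6,0,7.5],[0,0.04,0]],[1,[-2.5,0,11.5],[0,0.07,0]],[1,[-3.4,0,15.5],[0,0.1,0]],[1,[-4.3,0,19.5],[0,0.13,0]],[1,[-5.2,0,23.2],[0,0.16,0]],[1,[-6,0,27],[0,0.17,0]],[1,[-6.7,0,30],[0,0.17,0]]]'>/dev/null; python3 go.py 0.475 -0.3178 0.16 -107.2;  python3 -m crank '[[1,[-0.4,0,2],[0,0,0]],[1,[-0.7,0,3],[0,0,0]],[1,[-0.8,0,3.2],[0,0,0]],[1,[-0.8,0,3.2],[0,0,0]],[1,[-0.8,0,3.2],[0,0,0]]]'>/dev/null; python3 go.py 0.475 -0.3178 0.16 -107.2; python3 fin.py f30
```

```text
t 40.57 pos [ 0.4688 -0.2698  0.1556] psi -107.25 w 0.0501 F [ 0.9  0.1 -1.7] j6 74.7
shift cm [-2.01, -0.46, 4.4] turn [0.0, -0.001, 0.005] minrows 1.2
t 40.98 pos [ 0.4689 -0.299   0.1573] psi -107.08 w 0.0498 F [-0.3  0.  -0.6] j6 72.0
shift cm [-1.14, -0.28, 1.62] turn [0.001, 0.002, 0.002] minrows 0.5
[ 0.46888964 -0.2989699   0.1572536 ] 0.049834516243718735
```

View pics/f30w.png

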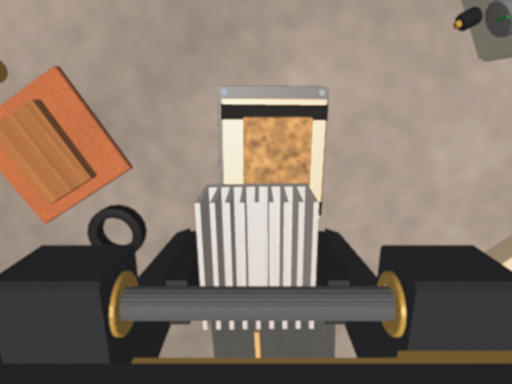

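```bash
python3 -m crank '[[1,[-0.5,0.5,0.8],[0,0,0]],[1,[-1.2,2,1.6],[0,0,0]],[1,[-1.2,4,1.6],[0,0,0]],[1,[-1.2,6,1.6],[0,0,0]],[1,[-1.2,7.3,1.6],[0,0,0]],[1,[-1.2,7.5,1.6],[0,0,0]],[1,[-1.2,7.5,1.6],[0,0,0]],[1,[-1.2,7.5,1.6],[0,0,0]]]'>/dev/null; python3 fin.py f31; python3 go.py 0.475 -0.3178 0.051 -107.2
```

```text
[ 0.4770264  -0.31946197  0.08402617] 0.04987890096757254
t 41.85 pos [ 0.4775 -0.3199  0.0848] psi -107.07 w 0.0497 F [ 0.8 -0.1 -0.2] j6 70.8
shift cm [0.31, 3.38, -0.13] turn [-0.001, 0.002, -0.002] minrows 0.8
```

View pics/f31w.png

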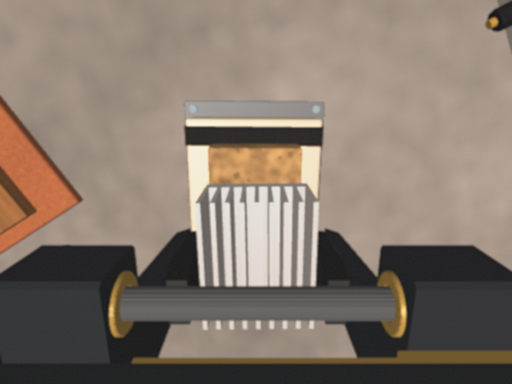

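View pics/f31s.png

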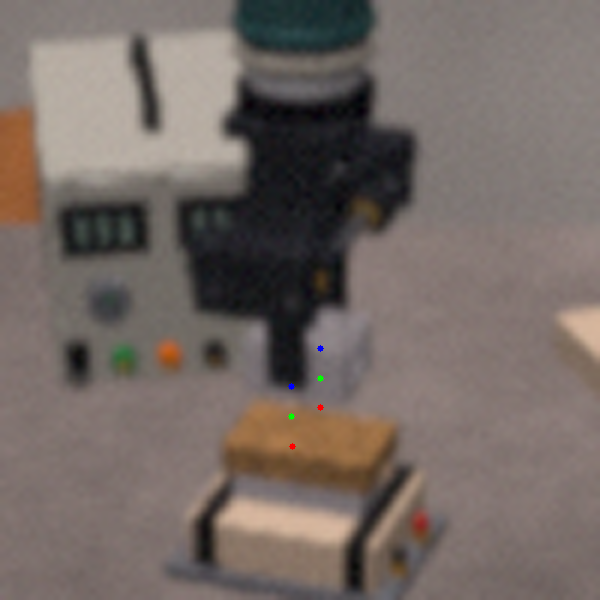

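```bash
cat > al.py <<'E'
import sys,json
from wm import *
s=status.get_state(); f=grab_frame('wrist'); R=np.array(s['tcp_rot']);p=s['tool_pos']; print(p.round(4))
for a in sys.argv[1:]:
    u,v,z=map(float,a.split(',')); 
    print(a,(R.T@(ray(f,(u,v),z,s)-p)).round(4))
E
python3 al.py 208,147,.08 302,147,.08 187,119,.04 323,119,.04 186,101,.008 324,101,.008
```

```text
[ 0.4775 -0.3199  0.0848]
208,147,.08 [-0.0423  0.0049 -0.0285]
302,147,.08 [-0.0423  0.005   0.0271]
187,119,.04 [-0.0563  0.0449 -0.0485]
323,119,.04 [-0.0563  0.045   0.0465]
186,101,.008 [-0.0684  0.077  -0.0553]
324,101,.008 [-0.0684  0.077   0.0529]
```

```bash
python3 -m crank '[[1,[0.1,0.8,-0.1],[0,0,0]],[1,[0.15,1.8,-0.1],[0,0,0]],[1,[0.15,2.6,-0.1],[0,0,0]],[1,[0.15,3.0,-0.1],[0,0,0]],[1,[0.15,3.15,-0.1],[0,0,0]],[1,[0.15,3.15,-0.1],[0,0,0]],[1,[0.15,3.15,-0.1],[0,0,0]]]'; python3 fin.py f32; python3 go.py 0.475 -0.3178 0.051 -107.2
```

```text
time_s: 42.48
tool_pos: [0.4753, -0.3179, 0.0516]
tcp_rot: [[-0.956, 0.0, -0.294], [0.294, 0.0, -0.956], [-0.0, -1.0, -0.0]]
ft_force: [0.2, -1.1, -1.0]
grip_width: 0.0495
[ 0.47531185 -0.31792222  0.05157059] 0.04953162163250143
t 42.58 pos [ 0.4755 -0.318   0.0519] psi -107.09 w 0.0501 F [-0.2  0.5 -1.2] j6 70.8
shift cm [0.05, 0.09, -0.01] turn [-0.0, 0.002, -0.0] minrows 0.0
```

View pics/f32w.png

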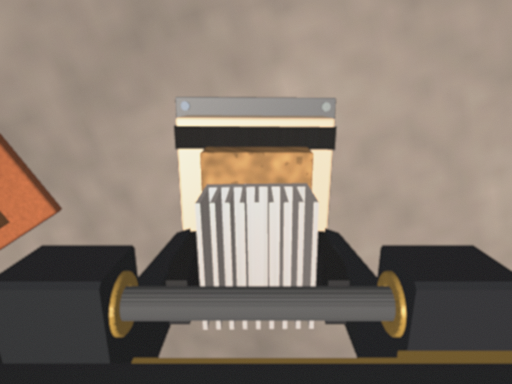

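```bash
python3 al.py 201,152,.08 313,152,.08 206,185,.081 309,185,.081; python3 -m crank '[[1,[0,0.05,0],[0,0,0]],[1,[0,0.1,0],[0,0,0]],[1,[0,0.15,0],[0,0,0]],[1,[0,0.15,0],[0,0,0]]]'
```

```text
[ 0.4755 -0.318   0.0519]
201,152,.08 [-0.0444 -0.0281 -0.0269]
313,152,.08 [-0.0444 -0.0281  0.0281]
206,185,.081 [-0.0279 -0.0291 -0.025 ]
309,185,.081 [-0.0279 -0.0291  0.0267]
time_s: 42.97
tool_pos: [0.4754, -0.318, 0.0507]
tcp_rot: [[-0.956, 0.0, -0.294], [0.294, -0.0, -0.956], [-0.0, -1.0, 0.0]]
ft_force: [-1.3, 0.8, 1.8]
grip_width: 0.0498
```

```bash
python3 -m crank '[[1,[0,0.03,0],[0,0,0]],[1,[0,0.06,0],[0,0,0]],[1,[0,0.06,0],[0,0,0]]]';  python3 -m crank '[[1,[0,-0.03,0],[0,0,0]],[0.6,[0,-0.05,0],[0,0,0]],[0.3,[0,-0.05,0],[0,0,0]],[0.1,[0,-0.05,0],[0,0,0]],[0,[0,-0.1,0],[0,0,0]],[0,[0,-2,0],[0,0,0]],[0,[0,-5,0],[0,0,0]],[0,[0,-9,0],[0,0,0]]]'; python3 -m crank '[[0,[0,-3,0],[0,0,0]],[0,[0,-5,0],[0,0,0]],[0,[0,-5,0],[0,0,0]],[0,[0,-5,0],[0,0,0]]]'>/dev/null; python3 fin.py f33;  python3 go.py 0.5187 0.2928 0.17 -84.7
```

```text
time_s: 43.22
tool_pos: [0.4754, -0.318, 0.0507]
tcp_rot: [[-0.956, 0.0, -0.294], [0.294, -0.0, -0.956], [-0.0, -1.0, 0.0]]
ft_force: [-1.7, 1.2, 5.8]
grip_width: 0.0494
time_s: 43.88
tool_pos: [0.4727, -0.316, 0.1367]
tcp_rot: [[-0.956, -0.006, -0.294], [0.294, 0.005, -0.956], [0.007, -1.0, -0.003]]
ft_force: [-0.1, -0.7, -0.4]
grip_width: 0.0871
[ 0.47614113 -0.31847696  0.19093258] 0.0879446698222102
t 44.32 pos [ 0.4743 -0.3172  0.1878] psi -107.09 w 0.0881 F [-0.5 -0.9 -0.4] j6 70.8
shift cm [13.67, 1.87, -59.61] turn [0.001, -0.391, 0.002] minrows 14.7
```

View pics/f33w.png

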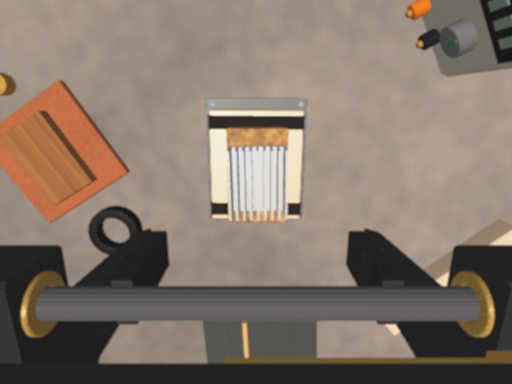

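View pics/f33s.png

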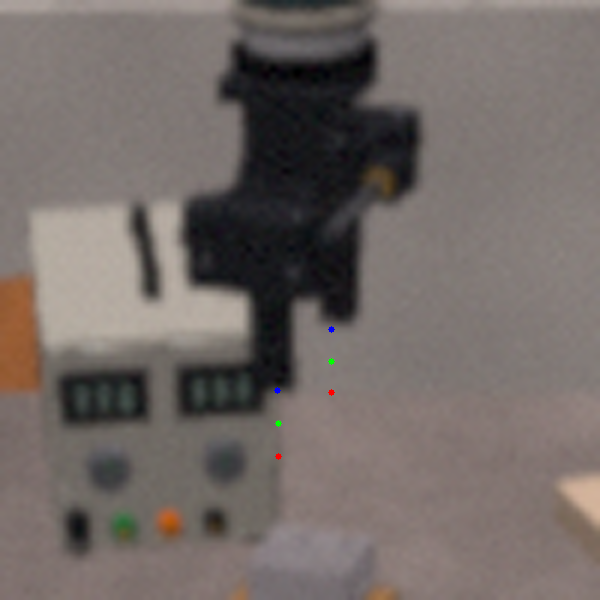

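```bash
python3 -m crank '[[0,[0.3,-0.5,-1.5],[0,0,0]],[0,[1,-0.5,-5],[0,-0.03,0]],[0,[1.9,-0.5,-9],[0,-0.06,0]],[0,[2.8,-0.5,-13],[0,-0.09,0]],[0,[3.7,-0.5,-17],[0,-0.12,0]],[0,[4.6,-0.5,-21],[0,-0.15,0]],[0,[5.5,-0.5,-25],[0,-0.18,0]],[0,[6.4,-0.5,-29],[0,-0.21,0]]]' >/dev/null; python3 go.py 0.5187 0.2928 0.17 -84.7
```

```text
t 44.98 pos [ 0.4975 -0.019   0.193 ] psi -94.98 w 0.0882 F [ 1.4 -0.7  0.9] j6 89.9
shift cm [0.58, 2.31, -31.25] turn [0.001, -0.179, 0.003] minrows 7.5
```

```bash
python3 -m crank '[[0,[0.1,0,-4],[0,-0.03,0]],[0,[0.2,0.3,-8],[0,-0.06,0]],[0,[0.3,0.6,-12],[0,-0.09,0]],[0,[0.4,0.9,-16],[0,-0.12,0]],[0,[0.5,1.2,-20],[0,-0.15,0]],[0,[0.5,1.5,-24],[0,-0.179,0]],[0,[0.5,1.5,-27.7],[0,-0.179,0]],[0,[0.5,1.5,-30.5],[0,-0.179,0]]]' >/dev/null; python3 -m crank '[[0,[0,0,0],[0,0,0]],[0,[0,0,0],[0,0,0]]]'>/dev/null; python3 go.py 0.5187 0.2928 0.09 -84.7;  python3 -m crank '[[0,[0,2,0],[0,0,0]],[0,[0,5,0],[0,0,0]],[0,[0,8,0],[0,0,0]],[0,[0,8.5,0],[0,0,0]],[0,[0,8.5,0],[0,0,0]],[0,[0,8.5,0],[0,0,0]]]' >/dev/null; python3 fin.py f34; python3 go.py 0.5187 0.2928 0.008 -84.7
```

```text
t 45.82 pos [0.5192 0.2837 0.1777] psi -84.61 w 0.0882 F [-0.3  0.3  0.2] j6 110.9
shift cm [-0.06, 8.76, -0.92] turn [-0.001, 0.002, 0.004] minrows 2.1
[0.52102631 0.28154055 0.09494276] 0.08799062626025715
t 46.42 pos [0.5226 0.2826 0.0969] psi -84.84 w 0.0881 F [1.4 0.6 0.3] j6 110.8
shift cm [0.33, 8.89, -1.04] turn [0.001, -0.002, -0.003] minrows 2.1
```

View pics/f34w.png

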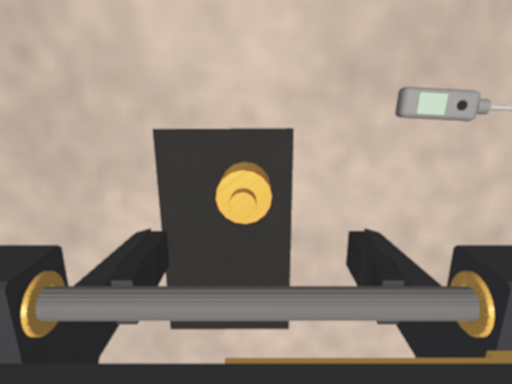

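```bash
python3 al.py 244,196,.040 243,205,.06; python3 -m crank '[[0,[0.1,1,-0.5],[0,0,0]],[0,[0.2,3,-1],[0,0,0]],[0,[0.2,5,-1],[0,0,0]],[0,[0.2,7,-1],[0,0,0]],[0,[0.2,8,-1],[0,0,0]],[0,[0.2,8,-1],[0,0,0]],[0,[0.2,8,-1],[0,0,0]]]'>/dev/null; python3 fin.py f35; python3 go.py 0.5187 0.2928 0.008 -84.7
```

```text
[0.5226 0.2826 0.0969]
244,196,.040 [ 0.0034  0.0569 -0.0103]
243,205,.06 [ 0.0043  0.0369 -0.0102]
[0.51809831 0.29228017 0.01457367] 0.0881507683114322
t 47.15 pos [0.5195 0.2929 0.0161] psi -84.8 w 0.0882 F [1.  0.3 0.5] j6 111.8
shift cm [0.08, 0.81, 0.0] turn [0.001, -0.002, -0.002] minrows 0.2
```

View pics/f35w.png

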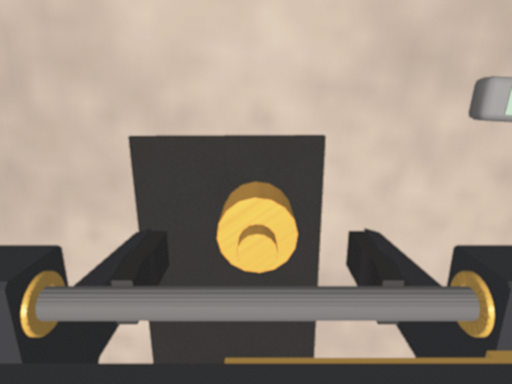

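```bash
python3 -m crank '[[0,[0.1,0.5,0],[0,0,0]],[0.3,[0.1,0.75,0],[0,0,0]],[0.4,[0.1,0.75,0],[0,0,0]],[0.5,[0.1,0.75,0],[0,0,0]],[0.6,[0.1,0.75,0],[0,0,0]],[0.7,[0.1,0.75,0],[0,0,0]],[0.9,[0.1,0.75,0],[0,0,0]],[1,[0.1,0.75,0],[0,0,0]]]';python3 -m crank '[[1,[0,0,0],[0,0,0]],[1,[0,0,0],[0,0,0]],[1,[0,0,0],[0,0,0]],[1,[0,0,0],[0,0,0]]]'; python3 fin.py f36
```

```text
time_s: 47.82
tool_pos: [0.5174, 0.2921, 0.0073]
tcp_rot: [[-0.996, 0.0, 0.091], [-0.091, 0.0, -0.996], [-0.0, -1.0, -0.0]]
ft_force: [-0.5, 0.2, -0.1]
grip_width: 0.0434
time_s: 48.15
tool_pos: [0.5173, 0.2923, 0.0073]
tcp_rot: [[-0.996, 0.0, 0.09], [-0.09, 0.0, -0.996], [-0.0, -1.0, -0.0]]
ft_force: [-0.3, 0.7, -0.8]
grip_width: 0.0179
[0.51733164 0.29232786 0.00725571] 0.01785410805482938
```

View pics/f36w.png

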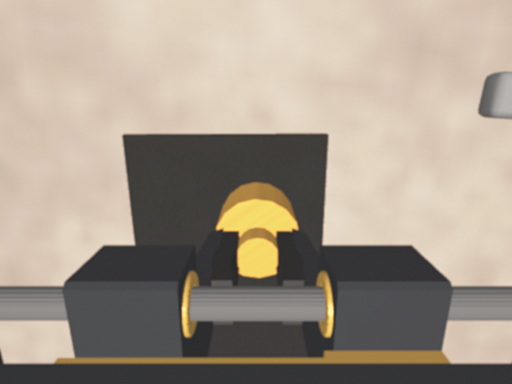

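```bash
python3 al.py 258,231,.040 258,257,.06;  python3 -m crank '[[1,[0,0,0],[0,0,0]],[1,[0,-0.5,0],[0,0,0]],[1,[0,-2,0],[0,0,0]],[1,[0,-4.5,0],[0,0,0]],[1,[0,-8,0],[0,0,0]],[1,[0,-11.5,0],[0,0,0]],[1,[0,-15,0],[0,0,0]],[1,[0,-18,0],[0,0,0]]]'; python3 go.py 0.474 -0.3175 0.19 -107.2; python3 fin.py f37
```

```text
[0.5173 0.2924 0.0072]
258,231,.040 [-0.0044 -0.0328  0.0006]
258,257,.06 [-0.     -0.0528  0.0006]
time_s: 48.97
tool_pos: [0.5167, 0.2914, 0.1886]
tcp_rot: [[-0.996, -0.001, 0.091], [-0.091, -0.001, -0.996], [0.001, -1.0, 0.001]]
ft_force: [1.3, 0.6, -3.9]
grip_width: 0.0179
t 48.97 pos [0.5167 0.2914 0.1886] psi -84.8 w 0.0179 F [ 1.3  0.6 -3.9] j6 111.8
shift cm [9.77, -0.07, 60.25] turn [-0.001, 0.391, 0.001] minrows 14.6
[0.51665845 0.29141724 0.18862746] 0.01785169430432239
```

View pics/f37w.png

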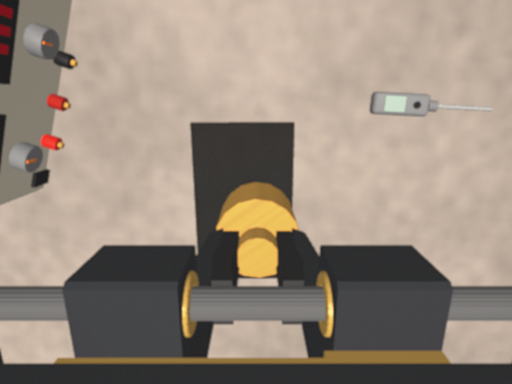

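```bash
python3 -m crank '[[1,[0.1,0,1],[0,0.02,0]],[1,[0.4,0,3],[0,0.04,0]],[1,[1,0,6.5],[0,0.07,0]],[1,[1.6,0,10],[0,0.1,0]],[1,[2.2,0,13.7],[0,0.13,0]],[1,[2.8,0,17.3],[0,0.16,0]],[1,[3.4,0,21],[0,0.19,0]],[1,[4,0,24.7],[0,0.22,0]]]'>/dev/null; python3 go.py 0.474 -0.3175 0.19 -107.2
```

```text
t 49.73 pos [0.4961 0.0401 0.183 ] psi -97.51 w 0.018 F [ 0.9 -0.8 -5.4] j6 99.3
shift cm [-2.47, -0.65, 35.74] turn [-0.002, 0.169, 0.007] minrows 8.6
```

```bash
python3 -m crank '[[1,[-0.2,0,3.5],[0,0.02,0]],[1,[-0.5,0,7.5],[0,0.04,0]],[1,[-0.8,-0.3,11.5],[0,0.07,0]],[1,[-1.1,-0.6,15.5],[0,0.1,0]],[1,[-1.4,-0.6,19.5],[0,0.13,0]],[1,[-1.7,-0.6,23.2],[0,0.16,0]],[1,[-2,-0.6,27],[0,0.169,0]],[1,[-2.3,-0.6,30.5],[0,0.169,0]]]'>/dev/null; python3 -m crank '[[1,[0,0,1.2],[0,0,0]],[1,[0,0,1.8],[0,0,0]],[1,[0,0,1.8],[0,0,0]],[1,[0,0,1.8],[0,0,0]],[1,[0,0,1.8],[0,0,0]]]'>/dev/null; python3 go.py 0.474 -0.3175 0.19 -107.2; python3 fin.py f38
```

```text
t 50.82 pos [ 0.4775 -0.2784  0.1921] psi -107.03 w 0.018 F [ 1.2  0.8 -5. ] j6 74.2
shift cm [-0.81, 0.2, 3.84] turn [0.001, 0.003, 0.002] minrows 0.9
[ 0.47752763 -0.27837356  0.19207714] 0.017965227426955055
```

View pics/f38w.png

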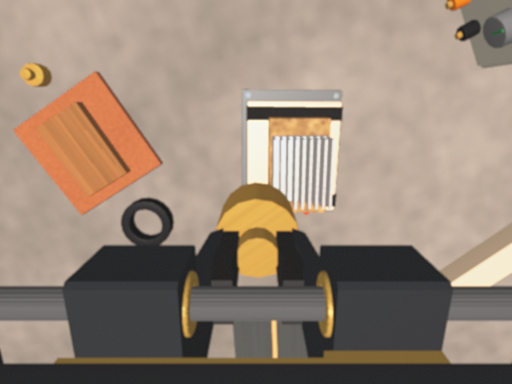

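View pics/f38s.png

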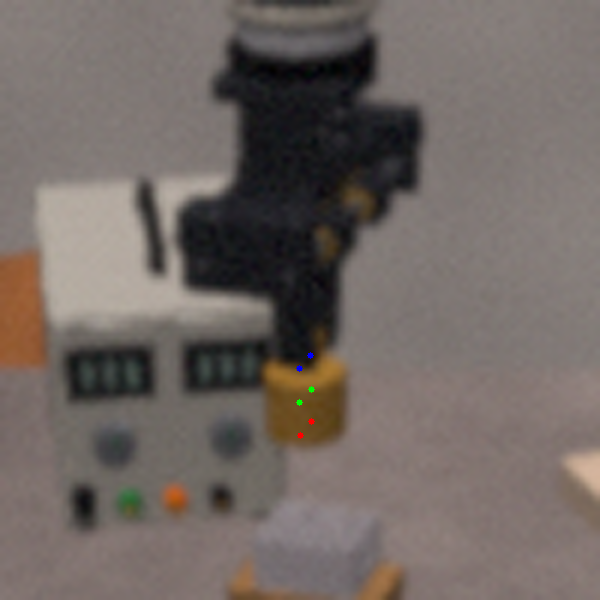

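```bash
python3 al.py 273,138,.112 332,138,.112 332,209,.112 ; python3 -m crank '[[1,[-0.3,0,1.2],[0,0,0]],[1,[-0.6,1,2.6],[0,0,0]],[1,[-0.8,2,3.4],[0,0,0]],[1,[-0.8,3.5,3.7],[0,0,0]],[1,[-0.8,4.5,3.7],[0,0,0]],[1,[-0.8,5,3.7],[0,0,0]],[1,[-0.8,5,3.7],[0,0,0]],[1,[-0.8,5,3.7],[0,0,0]]]'>/dev/null;  python3 -m crank '[[1,[0,0,0],[0,0,0]]]' >/dev/null; python3 fin.py f39; python3 go.py 0.474 -0.3175 0.116 -107.2
```

```text
[ 0.4782 -0.2786  0.1929]
273,138,.112 [-0.0392  0.0809  0.0135]
332,138,.112 [-0.0392  0.0809  0.0618]
332,209,.112 [0.0221 0.0809 0.0657]
[ 0.47529554 -0.31808398  0.14377204] 0.017778500863616337
t 51.82 pos [ 0.4755 -0.3181  0.1442] psi -107.07 w 0.0181 F [-0.2 -0.1 -6.2] j6 70.8
shift cm [0.17, 2.82, -0.02] turn [-0.001, 0.002, -0.002] minrows 0.7
```

View pics/f39w.png

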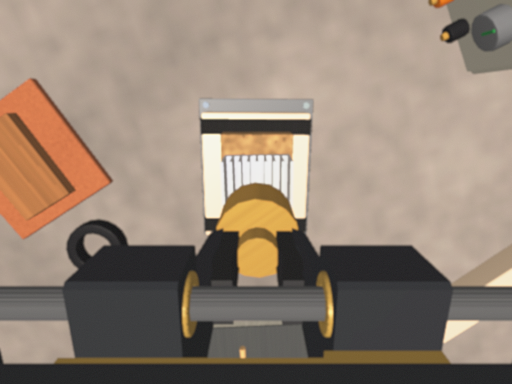

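View pics/f39s.png

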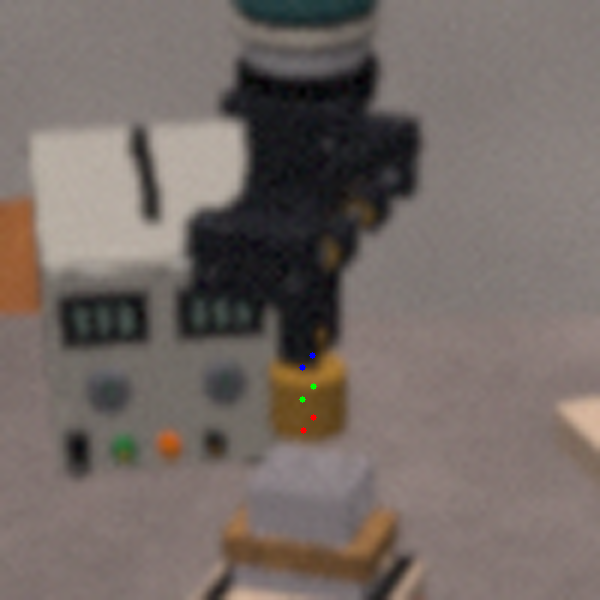

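```bash
python3 al.py 224,157,.112 292,157,.112 221,133,.08 294,133,.08
```

```text
[ 0.4755 -0.3181  0.1442]
224,157,.112 [-0.0317  0.0323 -0.022 ]
292,157,.112 [-0.0317  0.0323  0.0243]
221,133,.08 [-0.0448  0.0643 -0.0272]
294,133,.08 [-0.0448  0.0643  0.0287]
```

```bash
python3 -m crank '[[1,[0,0.8,0],[0,0,0]],[1,[0,1.6,0],[0,0,0]],[1,[0,2.3,0],[0,0,0]],[1,[0,2.6,0],[0,0,0]],[1,[0,2.6,0],[0,0,0]],[1,[0,2.6,0],[0,0,0]]]'; python3 -m crank '[[1,[0,0.05,0],[0,0,0]],[1,[0,0.1,0],[0,0,0]],[1,[0,0.15,0],[0,0,0]],[1,[0,0.15,0],[0,0,0]]]'; python3 fin.py f40
```

```text
time_s: 52.37
tool_pos: [0.4746, -0.3177, 0.1167]
tcp_rot: [[-0.956, -0.001, -0.294], [0.294, 0.0, -0.956], [0.001, -1.0, -0.0]]
ft_force: [-0.1, 1.5, -4.5]
grip_width: 0.0181
time_s: 52.7
tool_pos: [0.4749, -0.3179, 0.1157]
tcp_rot: [[-0.956, 0.0, -0.294], [0.294, -0.0, -0.956], [-0.0, -1.0, 0.0]]
ft_force: [-0.2, -0.4, -4.6]
grip_width: 0.0178
[ 0.47487742 -0.31787044  0.11572483] 0.01775053390987477
```

View pics/f40s.png

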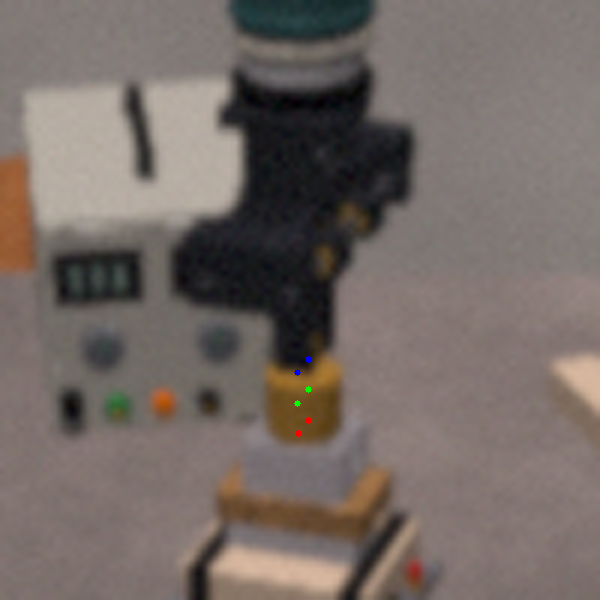

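View pics/f40w.png

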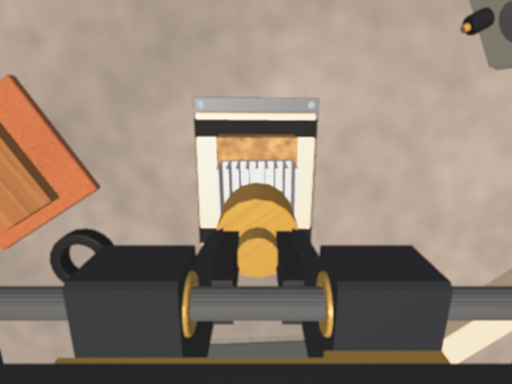

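```bash
python3 al.py 220,162,.112 295,162,.112; python3 -m crank '[[1,[0,0.04,0],[0,0,0]],[1,[0,0.08,0],[0,0,0]],[1,[0,0.08,0],[0,0,0]]]'
```

```text
[ 0.4748 -0.3179  0.1157]
220,162,.112 [-0.0335  0.0037 -0.0215]
295,162,.112 [-0.0335  0.0037  0.0231]
time_s: 53.1
tool_pos: [0.475, -0.3179, 0.1152]
tcp_rot: [[-0.956, 0.0, -0.294], [0.294, -0.0, -0.956], [-0.0, -1.0, 0.0]]
ft_force: [-0.6, 0.5, -3.7]
grip_width: 0.018
```

```bash
python3 -m crank '[[1,[0,0.04,0],[0,0,0]],[1,[0,0.08,0],[0,0,0]],[1,[0,0.08,0],[0,0,0]]]'
```

```text
time_s: 53.35
tool_pos: [0.4752, -0.318, 0.1152]
tcp_rot: [[-0.956, 0.001, -0.294], [0.294, -0.0, -0.956], [-0.001, -1.0, 0.0]]
ft_force: [-3.2, 2.3, 3.2]
grip_width: 0.0174
```

Contact: the vertical force went from −4.6 to +3.2 N. I'll release and go straight up.

```bash
python3 -m crank '[[0.9,[0,-0.02,0],[0,0,0]],[0.7,[0,-0.02,0],[0,0,0]],[0.5,[0,-0.02,0],[0,0,0]],[0.4,[0,-0.1,0],[0,0,0]],[0.4,[0,-0.5,0],[0,0,0]],[0.3,[0,-2,0],[0,0,0]],[0.2,[0,-5,0],[0,0,0]],[0.2,[0,-9,0],[0,0,0]]]'; python3 -m crank '[[0,[0,-3,0],[0,0,0]],[0,[0,-6,0],[0,0,0]],[0,[0,-7,0],[0,0,0]],[0,[0,-7,0],[0,0,0]],[0,[0,-7,0],[0,0,0]]]'; python3 fin.py f41
```

```text
time_s: 54.02
tool_pos: [0.4727, -0.3163, 0.2015]
tcp_rot: [[-0.956, -0.006, -0.294], [0.294, 0.004, -0.956], [0.007, -1.0, -0.002]]
ft_force: [1.2, -1.1, 0.4]
grip_width: 0.0623
time_s: 54.43
tool_pos: [0.4748, -0.3179, 0.2736]
tcp_rot: [[-0.956, 0.0, -0.294], [0.294, -0.0, -0.956], [-0.0, -1.0, 0.0]]
ft_force: [0.2, 0.5, -0.4]
grip_width: 0.0881
[ 0.47482342 -0.31787219  0.27362224] 0.08806595424074626
```

View pics/f41w.png

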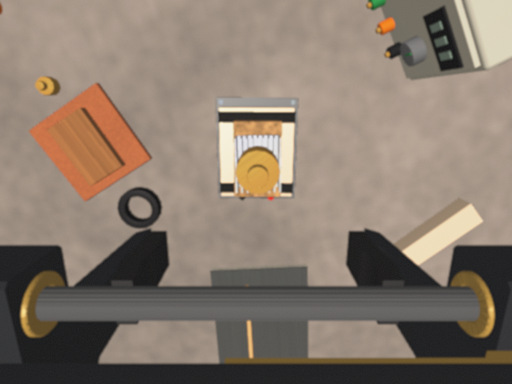

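```bash
python3 - <<'E'
from h import *
save('side','s41'); save('top','t41')
im=cv2.imread('pics/s41.png'); cv2.imwrite('pics/s41c.png',cv2.resize(im[95:215,180:310],None,fx=5,fy=5,interpolation=cv2.INTER_CUBIC))
im=cv2.imread('pics/t41.png'); cv2.imwrite('pics/t41c.png',cv2.resize(im[110:250,110:430],None,fx=2.4,fy=2.4,interpolation=cv2.INTER_CUBIC))
E
```

```text
(no output)
```

View pics/s41c.png

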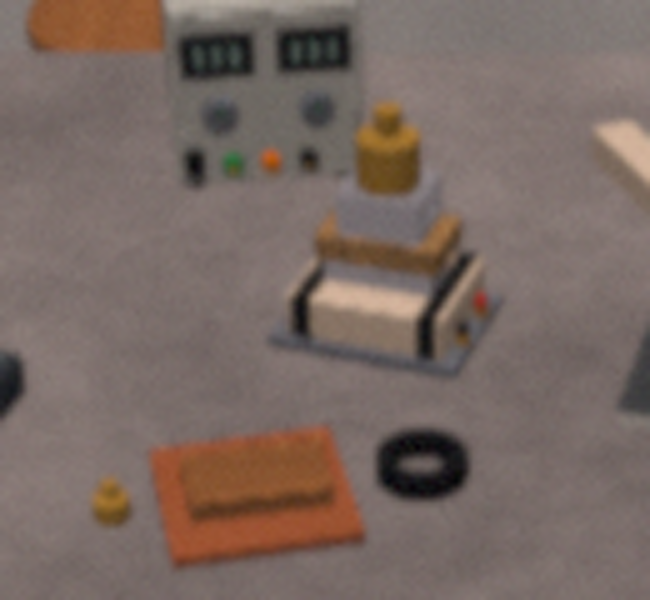

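View pics/t41c.png

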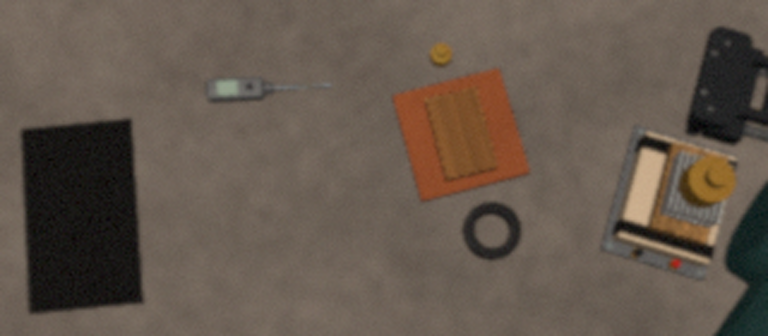

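The stack stands and the wooden plate lies centred on the tile. One last measurement of the stack's centring from the wrist view.

```bash
python3 - <<'E'
from h import *
im=cv2.imread('pics/f41w.png')
cv2.imwrite('pics/f41c.png',cv2.resize(im[90:205,205:310],None,fx=5,fy=5,interpolation=cv2.INTER_CUBIC))
E
```

```text
(no output)
```

View pics/f41c.png

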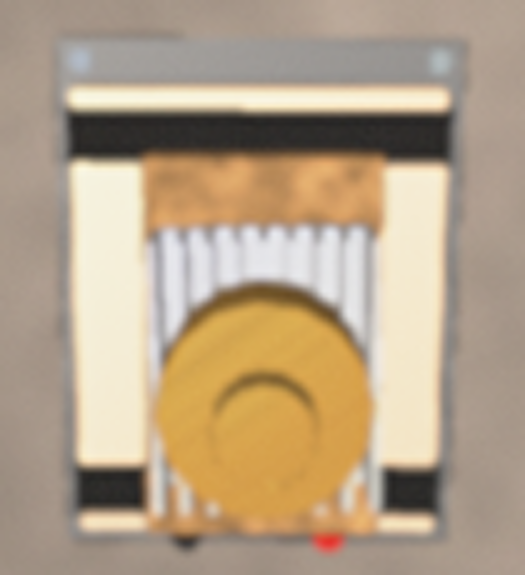

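```bash
python3 - <<'E'
from wm import *
s=status.get_state(); f=grab_frame('wrist'); print(s['tool_pos'])
pts(f,s,(205,90),5,[('foam',[(67,87),(450,87),(436,533),(78,533)],.04),('cork',[(144,155),(383,155),(378,530),(147,530)],.08),
('sink',[(150,232),(380,232),(380,512),(152,512)],.112),('body',[(266,405)],.148),('knob',[(266,432)],.168)])
E
```

```text
[ 0.473668   -0.31701009  0.27110885]
foam mean [ 0.476  -0.3162]
   edge 0.0955 -107.1
   edge 0.1161 162.9
   edge 0.0963 73.0
   edge 0.1162 -17.5
cork mean [ 0.4749 -0.3175]
   edge 0.0545 -107.1
   edge 0.0892 163.3
   edge 0.0562 73.0
   edge 0.0892 -17.8
sink mean [ 0.4746 -0.318 ]
   edge 0.0486 -107.1
   edge 0.0616 164.1
   edge 0.0506 73.0
   edge 0.0616 -17.8
body [ 0.4758 -0.3186]
knob [ 0.4751 -0.3184]
```

All centres agree within about 2 mm, against a 10 mm tolerance. The gripper is clear of everything, so I'm handing in.

```bash
python3 -c "
from plant import robot,status
print(robot.finish_job()); print(status.get_state()['time_s'])"
```

```text
the job is handed in; nothing more can be done
None
the job is handed in; nothing more can be done
```

The whole job is done and handed in at about 55 s of the 141 s allowed. I moved the weight and heat sink to the mat, laid the wooden plate on the tile, and rebuilt the stack on the rig: cork plate, heat sink, weight knob-up. The hand-in gives no verdict, so what follows is my own last checks.

- **Stack:** the last wrist picture put the cork, heat sink and weight within about 2 mm of each other and of the rig's centre. The long sides were within about 1° of the rig's length.
- **Wooden plate and bystanders:** by eye, the plate looked flat and centred on the tile, and the thermometer, tape roll and small mass looked undisturbed. I did not measure these in the final pictures.
- **Release:** the gripper was open and about 14 cm clear, and the wrist force was at noise level.

One thing disagreed with the description: the fingertips sit about 37 mm behind the reported tool point, not at it. I saw this in the side and wrist pictures before the first grasp, and the 18–19 mm width when the fingers closed on the knob confirmed it. I set every grasp and placing height from that. The hardest set-down was the heat sink on the mat, at about 14 N.

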